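# Serve the espresso on a clean board from the spring-lift caddy

## Task

An espresso is to go out on a clean serving board, but the board on top of the spring-loaded caddy is stained: slide that dark board out from under the caddy's hood and lay it flat in the white returns tray. Then draw out the pale board that the spring has lifted into its place and lay it flat in the middle of the green mat, lengthwise and square with it, and carry the plain cream cup over without tipping it and stand it in the middle of that board. Leave the other boards in the caddy, and do not push aside or knock over the flowered cup, the shakers or the spice jar.

Things in the scene. Friction and masses are not known exactly. Their poses are not given: they have to be found in the camera images.
- caddy: dark steel caddy, fixed, 144 x 82 mm, 101 mm high; origin on the counter under the middle of the stack; x runs along the boards from the open front (-x) to the back wall, z up. Four boards (120 mm along x, 62 mm wide, 14 mm thick, centred over the origin) lie on a spring lifter that presses them up against the hood with 3 to 5 N, so the stack's top is always 94 mm above the counter
- caddy_hood (a point): middle of the hood's front edge, on its underside, 17 mm behind the caddy's origin (+x), 94 mm up. The hood and side walls (inner faces 33 mm off the middle, from x = +22 mm) enclose the stack behind it. To free the top board slide it level along the caddy's -x by over 43 mm, then lift; the next then rises 14 mm within about a second
- caddy_grip (a point): on top of the top board, on the caddy's middle line, 24 mm in front of its origin (x = -24 mm), 94 mm up. Here the stack is open above and at both sides (side rails end at 36 mm height), so the top board can be gripped across its 62 mm width, the fingers no lower than its underside at 80 mm
- caddy_stop (a point): top of the stop tab at the caddy's front, 34 mm wide, 76 mm up, at x = -64.5 mm: it holds back all boards but the top one, which passes 4 mm above it
- lifter (a joint): height of the spring lifter in m: 0 with four boards, about 0.014 more for each board taken
- stained_board: dark brown wooden serving board, 120 x 62 x 14 mm, about 90 g, top of the stack at the start; origin at the centre of its underside, x along its length, y across, z up. A board is the same turned half round
- pale_board_1: pale wooden serving board, same size and axes, second in the stack; the one to serve on; a thin printed ring marks the middle of its top
- pale_board_2: pale board, same size and axes, third in the stack; stays in the caddy
- pale_board_3: pale board, same size and axes, at the bottom of the stack; stays in the caddy
- mat: dark green mat, fixed, 116 mm (its x) by 176 mm (its y, lengthwise), 3 mm thick; origin at the centre of its underside. It and the returns tray may be on either side of the caddy
- returns_tray: white open tray, fixed, 130 mm (its x) by 180 mm (its y) outside, 20 mm high, walls and floor 4 mm thick; origin at the centre of its underside
- cream_cup: plain cream espresso cup with a thin brown line at the rim, 55 mm high, about 130 g; round body, 59 mm across at the rim, narrowing to a 42 mm foot; origin on the underside, z up; the handle (13 mm thick, out to 42 mm from the origin) points to its -y, the body's axis lies 11.5 mm from the origin to +y. Hollow; grip it over the body across its x axis (or up to 0.6 rad off that), or by the handle
- cream_cup_base (a point): centre of the cream cup's foot, on its underside, on the axis of its round body
- flower_cup: white cup with red flowers, 61 x 85 x 50 mm, bystander; it and the cream cup may have changed places; origin on the underside, handle to its -y
- salt: glass salt shaker, 42 mm wide, 94 mm high, bystander; origin at the centre of its underside
- pepper: glass pepper shaker, 42 mm wide, 94 mm high, bystander; origin at the centre of its underside
- spice_jar: spice jar with red lid, 45 mm wide, 106 mm high, bystander; origin at the centre of its underside

How it is judged:
On the way, in this order (a step that is already met when the one before it is completed fails the run):
1. the stained board lies flat in the returns tray, released (x of stained_board in the frame of returns_tray between -0.045 and 0.045 m and y of stained_board in the frame of returns_tray between -0.05 and 0.05 m and z of stained_board in the frame of returns_tray below 0.009 m and angle between stained_board's own z axis and vertical below 0.08 rad and contact force between stained_board and the fingers below 0.05 N and linear speed of stained_board below 0.02 m/s), for 0.2 s.
2. the next pale board lies flat, centred and square on the mat, released (x of pale_board_1 in the frame of mat between -0.016 and 0.016 m and y of pale_board_1 in the frame of mat between -0.02 and 0.02 m and angle between the x axis of pale_board_1 and the y axis of mat, either way round below 0.17 rad and z of pale_board_1 in the frame of mat below 0.007 m and angle between pale_board_1's own z axis and vertical below 0.08 rad and contact force between pale_board_1 and the fingers below 0.05 N and linear speed of pale_board_1 below 0.02 m/s), for 0.2 s.
At the end, for the whole second after the job is handed in: stained board flat in the tray; second board flat on the mat, within 16 mm across, 20 mm along and 0.17 rad of its middle; cream cup upright on that board within 18 mm of its middle; the two other boards within 12 mm of the caddy's middle; all released and at rest (all of step 1 and all of step 2 and horizontal distance between cream_cup_base and pale_board_1 below 0.018 m and z of cream_cup_base in the frame of pale_board_1 between 0.01 and 0.019 m and angle between cream_cup's own z axis and vertical below 0.1 rad and contact force between cream_cup and the fingers below 0.05 N and linear speed of cream_cup below 0.02 m/s and horizontal distance between each of pale_board_2, pale_board_3 and caddy below 0.012 m); the robot touches nothing.
It fails at once if a lower board is pulled out of the caddy (horizontal distance between any of pale_board_2, pale_board_3 and caddy above 0.03 m).
It fails at once if the cream cup is tipped by more than 0.7 rad (angle between cream_cup's own z axis and vertical above 0.7 rad).
It fails at once if the flowered cup, a shaker or the spice jar is shifted by more than 25 mm or tipped (distance of any of flower_cup, salt, pepper, spice_jar from where it was at the start of the episode above 0.025 m or angle between any of flower_cup, salt, pepper, spice_jar's own z axis and vertical above 0.4 rad).
It also fails if it takes over 72 s, if anything falls off the work surface, if the arm or the gripper's body presses on something with over 40 N, if the wrist force passes 120 N, or if a joint passes its speed limit or range.

## Robot

A 6-joint arm with a two-finger parallel gripper is mounted at the origin on a cart in front of the work surface, level with it; the furniture and walls round the work are solid. World frame = base frame: x ahead of the robot, y to its left, z up, the work surface at z = 0. Lengths are in m, angles in rad, forces in N, time in s.
With the tool pointing down it reaches from about 0.225 to 0.875 m from the base axis. Payload 3.4 kg.
Tool frame: the origin (TCP) lies at the very end of the fingers, on their centre line; the grasp point (between the pads) lies behind it (manip.grasp_offset is the z of the grasp point in the tool frame, in m); z points along the fingers, y is the line along which they close (so a half turn about z gives the same grasp; the last joint's range is limited). The gripper opens to 85 mm and grips with 20 to 120 N. Pads are 22 mm wide; open, the fingers measure 114 mm over their backs; the gripper's body (76 mm by 85 mm) begins 54 mm behind the grasp point. The pads swing forward as they close: fully open they stand 13 mm farther back than shut.
Start: joints at [1.024, 0.276, 1.505, -0, 1.361, -0.121], TCP at [0.238, 0.524, 0.231] pointing down, gripper open.
Joint ranges: [-2.89, 2.89], [-0.75, 2.08], [0.22, 2.7], [-1.18, 4.32], [0.11, 2.71], [-2.7, 2.7]. Speed limits (rad/s): [2.57, 2.57, 3.14, 3.14, 3.14, 3.14].

## Interface

Orientations are given as a unit quaternion [w, x, y, z].
In Python, from rig import manip gives the robot as it stands.
- The arm moves only by the shell command python3 -m pendant 'ROWS' [FORCE]. ROWS is JSON, a list of rows, each an object of numbers: "dx", "dy", "dz": the shift along the tool's x, y, z in m; "rx", "ry", "rz": the turn, a rotation vector about the tool's x, y, z in degrees; "hand": the finger opening in m, from 0 to 0.0854. In form: [{"dx": .., "dy": .., "dz": .., "rx": .., "ry": .., "rz": .., "hand": ..}, ...]. A call has 1 to 12 rows; each row shifts and turns the commanded pose from where the row before left it, along the tool's axes as they then stand; what a row does not reach is not made up. A row lasts 1/12 s, in which the tool goes at most 41.7 mm and 7.16 degrees, less where a joint would pass 70% of its speed; a pose out of reach is approached as far as the arm can. A call is refused whole if a number of a shift passes 0.0417 or a number of a turn 7.16, either way. A call with a gripper value outside its range is refused whole. The fingers move at their own pace and stop on an object; FORCE is the grip in N (left out, the last holds). Time passes only in rows, so rows that do not move let the fingers close. It gives the time, the measured TCP pose, the force, the opening and the grip force at its end, in the units of the state.
- manip.get_state(): the state, without advancing time (a new reading comes with each control period).
- manip.get_image(name): name is "scene" or "top" or "wrist"; returns a dict with "frame" (480x640x3 uint8, red, green, blue), "fx", "fy", "cx", "cy" (pixels), "position" and "attitude" of the camera in the world; the wrist camera has in their place "mount" (4x4, takes a point from camera to tool coordinates, whose origin is the TCP and whose axes are the flange's). Camera axes: x right, y up, looking along -z (the intrinsics and any distortion apply to the point x, -y, -z); pixel columns grow to the right and rows downward; lengths in m; the calibration is good to about 2 mm. The wrist camera is an equidistant fisheye: a pixel r from the principal point sees the ray r / f radians off the axis. A picture is of the moment at which its call begins: read the wrist's pose just before it. There is no depth.
- manip.sign_off(): hands the job in; it is judged then, once.
The state is a dict: "clock": time; "qpos": joint angles; "qd": joint speeds; "effort": joint torques, N m; "position": TCP position; "ee_rot": TCP orientation; "contact_force": force on the tool from outside, world axes, zero at the start; "moment": the same for the moment, N m; "width": finger opening in m; "gripper_force": force on a finger pad.
Only numpy, scipy, OpenCV 4.12 (cv2) and the standard library are available. Lean on these libraries where they do the work, as an engineer would, in place of code of your own. Each camera call takes 0.05 s, during which the arm holds its last target. There are 200 camera calls.

## Working session

There is one attempt and no reset: what is moved stays moved. The work goes in short steps, Python scripts to look and compute and a shell command to move; the robot and the scene stay as the last step left them, time stands still between calls to the robot, and variables do not carry over. Pictures are saved under pics/ and viewed, at most 10 in all, crops included, and the job is handed in when it is done.

```bash
ls; mkdir -p pics
cat > h.py <<'E'
import numpy as np,cv2
from scipy.spatial.transform import Rotation as R
from rig import manip
def rot(q):
    q=np.array(q,float)
    return q if q.shape==(3,3) else R.from_quat(q[[1,2,3,0]]).as_matrix()
def ray(im,u,v):
    d=np.array([(u-im["cx"])/im["fx"],-(v-im["cy"])/im["fy"],-1.])
    return np.array(im["position"]),rot(im["attitude"])@d
def onz(im,u,v,z):
    p,d=ray(im,u,v); return p+d*(z-p[2])/d[2]
def proj(im,P):
    c=rot(im["attitude"]).T@(np.array(P)-im["position"]); return im["cx"]+im["fx"]*c[0]/-c[2], im["cy"]-im["fy"]*c[1]/-c[2]
E
python3 - <<'E'
from h import *
import pickle
for n in ("scene","top"):
    im=manip.get_image(n); pickle.dump(im,open(n+".pkl","wb"))
    cv2.imwrite(f"pics/{n}.png",im["frame"][...,::-1]); print({k:v for k,v in im.items() if k!="frame"})
print(manip.get_state(),manip.grasp_offset)
E
```

```text
pics
{'fx': 512.5775588834184, 'fy': 512.5775588834184, 'cx': 320.7788216875024, 'cy': 226.44009624137001, 'position': array([-0.21985435, -0.42246206,  0.87165972]), 'attitude': array([ 0.80032979,  0.35900836, -0.20598222, -0.43377016])}
{'fx': 564.4878662660811, 'fy': 564.4878662660811, 'cx': 306.8403113926911, 'cy': 232.5743272745145, 'position': array([0.45332667, 0.0640159 , 1.24577265]), 'attitude': array([-0.70605782, -0.01548902,  0.03199394,  0.7072615 ])}
{'clock': 0.1, 'qpos': array([ 1.02401016e+00,  2.76539391e-01,  1.50599814e+00,  3.87495761e-05,
        1.36069668e+00, -1.20986566e-01]), 'qd': array([ 9.30023358e-04, -2.19739863e-03, -3.73380793e-03, -2.12459139e-04,
        7.59075030e-06,  9.10426976e-04]), 'effort': array([ 2.38213514e-03, -4.17696190e+01, -2.46403009e+01,  2.49126997e-04,
        5.71386088e-03, -1.06175574e-05]), 'position': array([0.23724625, 0.52326635, 0.2305252 ]), 'ee_rot': array([-2.86883650e-04,  2.11299008e-01,  9.77421125e-01, -7.69246469e-04]), 'contact_force': array([-0.46934672,  0.16782215, -0.38037608]), 'moment': array([-0.03882813, -0.01083707, -0.01928212]), 'gripper_force': 0.0, 'width': 0.08546561378825243} -0.0187
```

View pics/top.png

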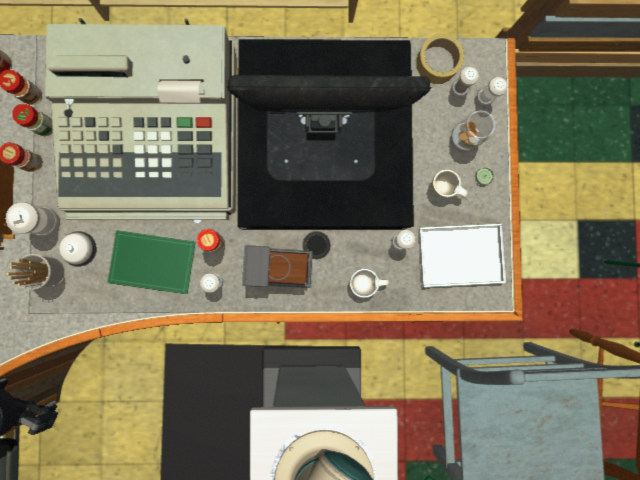

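View pics/scene.png

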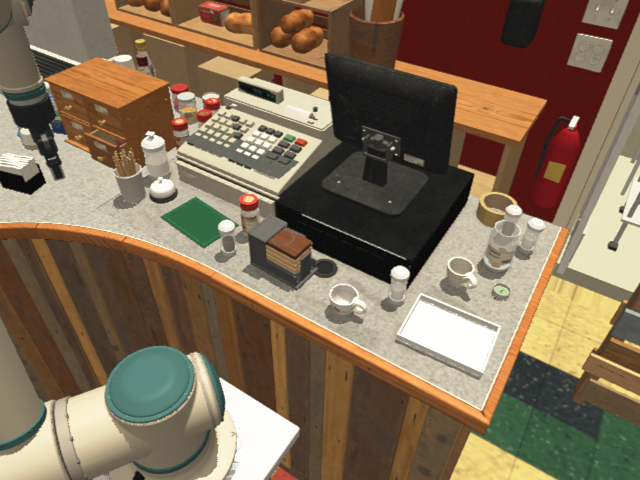

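The top view has world x up and world y to the left. The mat is at (151,262), the caddy at (280,267) with its hood on the left, the tray at (461,256), and the cups at (364,283) and (447,183). I'll zoom in on these.

Run:
```python
from h import *
import pickle
s=pickle.load(open("scene.pkl","rb"));t=pickle.load(open("top.pkl","rb"))
a=t["frame"][225:315,225:425]; b=t["frame"][155:215,400:500];c=s["frame"][205:325,230:380];d=s["frame"][240:300,430:510]
o=np.zeros((600,800,3),np.uint8)
for im,x,y,w,h in((a,0,0,800,360),(b,0,360,250,150),(c,260,360,300,240),(d,570,360,220,165)): o[y:y+h,x:x+w]=cv2.resize(im,(w,h),interpolation=cv2.INTER_CUBIC)
cv2.imwrite("pics/crop.png",o[...,::-1])
```

```text
(no output)
```

View pics/crop.png

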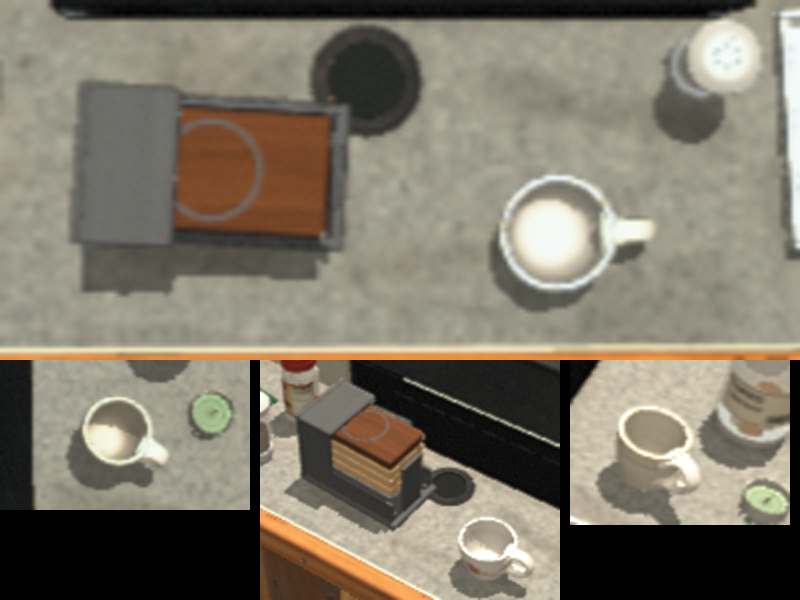

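The flowered cup is the near one at (364,283), next to the caddy. The cream cup is the far one at (447,183). The caddy opens to the right (world -y).

```bash
cat > m.py <<'E'
from h import *
import pickle
s=pickle.load(open("scene.pkl","rb"));t=pickle.load(open("top.pkl","rb"))
def quad(im,mask,roi,z):
    m=np.zeros_like(mask); x0,y0,x1,y1=roi; m[y0:y1,x0:x1]=mask[y0:y1,x0:x1]
    m=cv2.morphologyEx(m,cv2.MORPH_CLOSE,np.ones((5,5)))
    c=max(cv2.findContours(m,0,1)[0],key=cv2.contourArea)
    P=np.array([onz(im,u+0,v+0,z)[:2] for u,v in cv2.convexHull(c)[:,0]])
    r=cv2.minAreaRect((P*1000).astype(np.float32)); return r, cv2.boxPoints(r).round(1).tolist()
def masks(im):
    h=cv2.cvtColor(im["frame"],cv2.COLOR_RGB2HSV).astype(int); H,S,V=h[...,0],h[...,1],h[...,2]
    u=lambda b:(b*255).astype(np.uint8)
    return dict(green=u((H>50)&(H<95)&(S>110)),white=u((V>200)&(S<45)),brown=u(((H<14)|(H>172))&(S>110)&(V<190)))
E
python3 - <<'E'
from m import *
mt,ms=masks(t),masks(s)
print("mat",quad(t,mt["green"],(90,215,210,310),.003),quad(s,ms["green"],(150,190,245,255),.003))
print("tray",quad(t,mt["white"],(416,215,515,300),.02),quad(s,ms["white"],(390,285,505,380),.02))
print("board",quad(t,mt["brown"],(260,240,320,295),.094),quad(s,ms["brown"],(255,225,315,270),.094))
# corners of ideas by pixel: shaker/jar caps & cups in top
for n,u,v,z in(("cream",447,183,.055),("flower",364,283,.05),("salt",403,239,.094),("jar",208,239,.106),("shk",210,283,.094),("coaster",316,244,.005),("glass",472,130,.1),("rbox",392,95,.2)):
    print(n,onz(t,u,v,z).round(3))
E
```

```text
mat (((472.98712158203125, 375.0302734375), (171.6901092529297, 112.3289794921875), 81.69422912597656), [[405.0, 298.20001220703125], [516.2000122070312, 282.0], [541.0, 451.8999938964844], [429.79998779296875, 468.1000061035156]]) (((470.4641418457031, 375.7701721191406), (172.27857971191406, 111.67195892333984), 81.7825927734375), [[402.8999938964844, 298.5], [513.4000244140625, 282.5], [538.0, 453.0], [427.5, 469.0]])
tray (((487.18170166015625, -305.0302734375), (129.27931213378906, 180.90025329589844), 2.679072141647339), [[418.3999938964844, -217.6999969482422], [426.79998779296875, -398.3999938964844], [556.0, -392.3999938964844], [547.5, -211.6999969482422]]) (((528.6920776367188, -300.1512145996094), (252.02792358398438, 234.21652221679688), 3.9388136863708496), [[394.8999938964844, -192.0], [411.0, -425.6000061035156], [662.5, -408.29998779296875], [646.4000244140625, -174.6999969482422]])
board (((459.19940185546875, 75.88432312011719), (76.87275695800781, 61.75083541870117), 86.71931457519531), [[426.20001220703125, 39.29999923706055], [487.79998779296875, 35.70000076293945], [492.20001220703125, 112.5], [430.6000061035156, 116.0]]) (((454.9449157714844, 74.81446838378906), (83.94286346435547, 71.77549743652344), 86.72492980957031), [[416.70001220703125, 35.0], [488.3999938964844, 30.899999618530273], [493.20001220703125, 114.69999694824219], [421.5, 118.80000305175781]])
cream [ 0.639 -0.264  0.055]
flower [ 0.427 -0.085  0.05 ]
salt [ 0.517 -0.16   0.094]
jar [0.517 0.236 0.106]
shk [0.429 0.233 0.094]
coaster [0.512 0.015 0.005]
glass [ 0.743 -0.306  0.1  ]
rbox [ 0.785 -0.123  0.2  ]
```

```bash
cat > go.py <<'E'
# go.py x y z yaw(deg of tool y axis in world): needed turn (deg) and shift along tool axes before / after the turn
import sys
from h import *
x,y,z,yaw=map(float,sys.argv[1:5]); s=manip.get_state(); M=rot(s["ee_rot"])
cy=np.degrees(np.arctan2(M[1,1],M[0,1])); d=np.array([x,y,z])-s["position"]
a=np.radians(yaw); Y=np.array([np.cos(a),np.sin(a),0]); Z=np.array([0,0,-1.]); N=np.c_[np.cross(Y,Z),Y,Z]
print("t",s["clock"],"pos",s["position"].round(4),"yaw",cy.round(2),"tilt",np.degrees(np.arccos(-M[2,2])).round(2),"w",round(s["width"],4),"F",np.round(s["contact_force"],1))
rv=np.degrees(R.from_matrix(M.T@N).as_rotvec())
print("turn rv",rv.round(2),"shift in current tool",(M.T@d*1e3).round(1),"mm; in target tool",(N.T@d*1e3).round(1))
E
python3 go.py 0.459 0.0734 0.16 -3.3
python3 - <<'E'
from h import *
im=manip.get_image("wrist"); print({k:v for k,v in im.items() if k!="frame"})
cv2.imwrite("pics/w0.png",im["frame"][...,::-1])
E
```

```text
t 0.1 pos [0.2372 0.5233 0.2305] yaw 65.6 tilt 0.09 w 0.0855 F [-0.5  0.2 -0.4]
turn rv [-9.00e-02  4.00e-02  6.89e+01] shift in current tool [-387.8 -318.    71. ] mm; in target tool [-436.4  247.3   70.5]
{'fx': 371.64829954431775, 'fy': 371.64829954431775, 'cx': 320.59110405615826, 'cy': 239.93892330228843, 'mount': array([[-2.64896343e-04,  9.63810286e-01,  2.66588939e-01,
         6.67380346e-02],
       [ 9.99999597e-01,  4.83848986e-04, -7.55629228e-04,
        -7.29125535e-04],
       [-8.57272010e-04,  2.66588631e-01, -9.63810026e-01,
        -1.43086674e-01],
       [ 0.00000000e+00,  0.00000000e+00,  0.00000000e+00,
         1.00000000e+00]])}
```

View pics/w0.png

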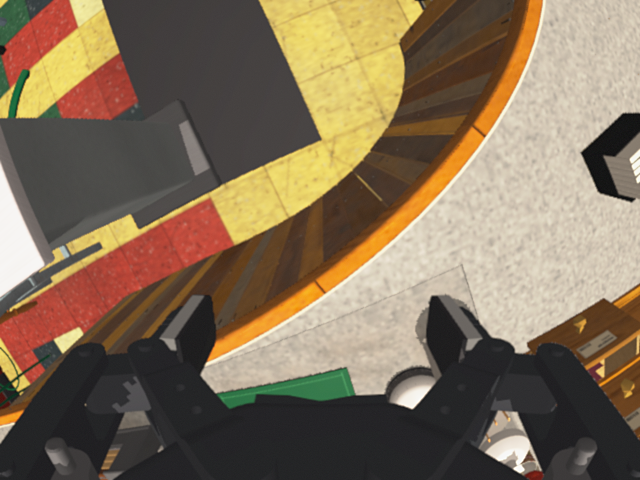

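The wrist view shows the open fingertips ending near (212,296) and (430,296). I'll solve for their depth in the tool frame.

Run:
```python
from h import *
im=dict(fx=371.65,cx=320.59,cy=239.94)
m=manip.get_image("wrist")["mount"]
for u,v in((212,296),(430,296),(188,298),(455,298)):
    d=np.array([u-im["cx"],v-im["cy"]]);r=np.hypot(*d);th=r/371.65
    c=np.array([d[0]/r*np.sin(th),-d[1]/r*np.sin(th),-np.cos(th)]); w=m[:3,:3]@c;o=m[:3,3]
    for ax,val in((1,np.sign(w[1])*.0427),(0,.011)):
        k=(val-o[ax])/w[ax]; print(u,v,(o+k*w).round(4))
```

```text
212 296 [ 0.0088 -0.0427 -0.0151]
212 296 [ 0.011  -0.0411 -0.0199]
430 296 [ 0.0075  0.0427 -0.0124]
430 296 [ 0.011   0.0402 -0.0201]
188 298 [ 0.0192 -0.0427 -0.0402]
188 298 [ 0.011  -0.0499 -0.0224]
455 298 [ 0.0184  0.0427 -0.0386]
455 298 [ 0.011   0.0493 -0.0227]
```

```bash
python3 -m pendant '[{"rz":6.9,"dz":-0.01},{"rz":6.9,"dz":-0.01},{"rz":6.9},{"rz":6.9},{"rz":6.9},{"rz":6.9},{"rz":6.9},{"rz":6.9},{"rz":6.9},{"rz":6.8}]' 40; python3 go.py 0.459 0.0734 0.16 -3.3
```

```text
t 0.2 pos [0.2374 0.5234 0.2308] yaw 65.6 tilt 0.07 w 0.0854 F [ 0.3 -0.1 -0.3]
turn rv [-6.00e-02  3.00e-02  6.89e+01] shift in current tool [-387.7 -318.2   71.1] mm; in target tool [-436.5  247.2   70.8]invalid input
```

```bash
python3 -m pendant '[{"dx":0,"dy":0,"dz":-0.01,"rx":0,"ry":0,"rz":6.9,"hand":0.085}]' 40;python3 -m pendant '[{"rz":6.9,"dz":-0.01}]'; python3 go.py 0.459 0.0734 0.16 -3.3
```

```text
clock: 0.28
position: [0.2368, 0.5224, 0.2392]
ee_rot: [-0.001, 0.271, 0.963, -0.002]
contact_force: [-0.7, -1.2, -0.0]
width: 0.0851
gripper_force: 0.0
t 0.2833 pos [0.2368 0.5224 0.2392] yaw 58.6 tilt 0.28 w 0.0851 F [-0.7 -1.2 -0. ]
turn rv [-0.25  0.15 61.9 ] shift in current tool [-423.7 -267.1   80.5] mm; in target tool [-435.5  247.7   79.2]invalid input
```

```bash
python3 -m pendant '[{"dx":0,"dy":0,"dz":0,"rx":0,"ry":0,"rz":6.9,"hand":0.085},{"dx":0,"dy":0,"dz":0,"rx":0,"ry":0,"rz":6.9,"hand":0.085},{"dx":0,"dy":0,"dz":0,"rx":0,"ry":0,"rz":6.9,"hand":0.085},{"dx":0,"dy":0,"dz":0,"rx":0,"ry":0,"rz":6.9,"hand":0.085},{"dx":0,"dy":0,"dz":0,"rx":0,"ry":0,"rz":6.9,"hand":0.085},{"dx":0,"dy":0,"dz":0,"rx":0,"ry":0,"rz":6.9,"hand":0.085},{"dx":0,"dy":0,"dz":0,"rx":0,"ry":0,"rz":6.9,"hand":0.085},{"dx":0,"dy":0,"dz":0,"rx":0,"ry":0,"rz":6.9,"hand":0.085},{"dx":0,"dy":0,"dz":0,"rx":0,"ry":0,"rz":6.7,"hand":0.085},{"dx":0,"dy":0,"dz":0,"rx":0,"ry":0,"rz":0,"hand":0.085}]'; python3 go.py 0.459 0.0734 0.16 -3.3
```

```text
clock: 1.12
position: [0.2374, 0.5235, 0.2411]
ee_rot: [0.0, 0.727, 0.686, -0.0]
contact_force: [0.1, -0.3, -0.1]
width: 0.0848
gripper_force: 0.0
t 1.1167 pos [0.2374 0.5235 0.2411] yaw -3.3 tilt 0.03 w 0.0848 F [ 0.1 -0.3 -0.1]
turn rv [-0.01  0.03 -0.  ] shift in current tool [-436.6  247.2   81.2] mm; in target tool [-436.6  247.1   81.1]
```

```bash
python3 -m pendant '[{"dx":-0.034,"dy":0.019,"dz":0,"rx":0,"ry":0,"rz":0,"hand":0.085},{"dx":-0.034,"dy":0.019,"dz":0,"rx":0,"ry":0,"rz":0,"hand":0.085},{"dx":-0.034,"dy":0.019,"dz":0,"rx":0,"ry":0,"rz":0,"hand":0.085},{"dx":-0.034,"dy":0.019,"dz":0,"rx":0,"ry":0,"rz":0,"hand":0.085},{"dx":-0.034,"dy":0.019,"dz":0,"rx":0,"ry":0,"rz":0,"hand":0.085},{"dx":-0.034,"dy":0.019,"dz":0,"rx":0,"ry":0,"rz":0,"hand":0.085},{"dx":-0.034,"dy":0.019,"dz":0,"rx":0,"ry":0,"rz":0,"hand":0.085},{"dx":-0.034,"dy":0.019,"dz":0,"rx":0,"ry":0,"rz":0,"hand":0.085},{"dx":-0.034,"dy":0.019,"dz":0,"rx":0,"ry":0,"rz":0,"hand":0.085},{"dx":-0.034,"dy":0.019,"dz":0,"rx":0,"ry":0,"rz":0,"hand":0.085},{"dx":-0.034,"dy":0.019,"dz":0,"rx":0,"ry":0,"rz":0,"hand":0.085},{"dx":-0.0286,"dy":0.0191,"dz":0.02,"rx":0,"ry":0,"rz":0,"hand":0.085}]'
python3 -m pendant '[{"dx":0,"dy":0,"dz":0.02,"rx":0,"ry":0,"rz":0,"hand":0.085},{"dx":0,"dy":0,"dz":0.03,"rx":0,"ry":0,"rz":0,"hand":0.085},{"dx":0,"dy":0,"dz":0,"rx":0,"ry":0,"rz":0,"hand":0.085},{"dx":0,"dy":0,"dz":0,"rx":0,"ry":0,"rz":0,"hand":0.085}]'; python3 go.py 0.459 0.0734 0.16 -3.3
python3 - <<'E'
from h import *
im=manip.get_image("wrist"); cv2.imwrite("pics/w1.png",im["frame"][...,::-1])
E
```

```text
clock: 2.12
position: [0.4458, 0.1069, 0.2244]
ee_rot: [0.003, 0.726, 0.688, 0.003]
contact_force: [1.5, 0.3, 0.7]
width: 0.0852
gripper_force: 0.0
clock: 2.45
position: [0.4416, 0.1088, 0.1704]
ee_rot: [-0.001, 0.726, 0.688, -0.001]
contact_force: [1.1, -0.0, 0.7]
width: 0.0851
gripper_force: 0.0
t 2.45 pos [0.4416 0.1088 0.1704] yaw -3.11 tilt 0.22 w 0.0851 F [ 1.1 -0.   0.7]
turn rv [-0.22  0.02  0.19] shift in current tool [-34.4  19.3  10.4] mm; in target tool [-34.3  19.4  10.4]
```

View pics/w1.png

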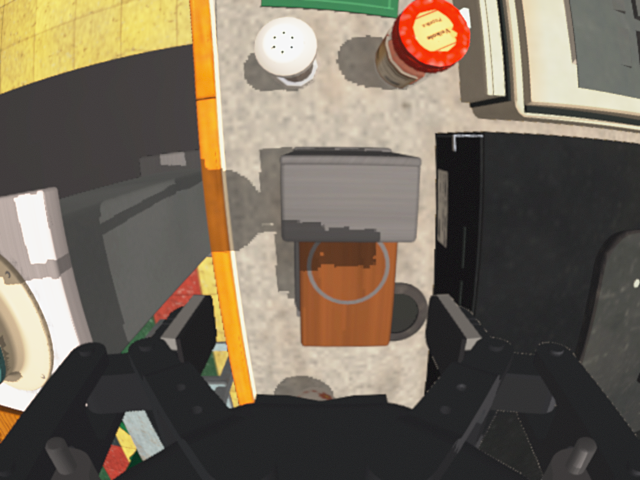

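The wrist view shows the board's front corners at (301,346) and (391,346), and its sides meeting the hood at about (299,242) and (397,242).

```bash
cat >> h.py <<'E'
def wonz(im,st,u,v,z):
    d=np.array([u-im["cx"],v-im["cy"]]);r=np.hypot(*d);th=r/im["fx"]
    c=np.array([d[0]/r*np.sin(th),-d[1]/r*np.sin(th),-np.cos(th)]); M=rot(st["ee_rot"]); m=im["mount"]
    w=M@m[:3,:3]@c; o=M@m[:3,3]+st["position"]; return o+w*(z-o[2])/w[2]
E
python3 - <<'E'
from h import *
st=manip.get_state(); im=manip.get_image("wrist")
for u,v in((301,346),(391,346),(299,242),(397,242)): print(wonz(im,st,u,v,.094).round(4))
E
python3 go.py 0.459 0.0734 0.12 -3.3
```

```text
[0.4261 0.0397 0.094 ]
[0.4886 0.0353 0.094 ]
[0.4303 0.1141 0.094 ]
[0.4914 0.1108 0.094 ]
t 2.55 pos [0.4437 0.1094 0.1726] yaw -3.09 tilt 0.12 w 0.085 F [ 0.6 -0.3  1.3]
turn rv [ 0.12 -0.02  0.21] shift in current tool [-35.1  17.1  52.6] mm; in target tool [-35.1  17.4  52.6]
```

```bash
python3 -m pendant '[{"dx":-0.018,"dy":0.009,"dz":0.0,"rx":0.1,"ry":0,"rz":0.2,"hand":0.085},{"dx":-0.017,"dy":0.008,"dz":0,"rx":0,"ry":0,"rz":0,"hand":0.085},{"dx":0,"dy":0,"dz":0.025,"rx":0,"ry":0,"rz":0,"hand":0.085},{"dx":0,"dy":0,"dz":0.025,"rx":0,"ry":0,"rz":0,"hand":0.085},{"dx":0,"dy":0,"dz":0,"rx":0,"ry":0,"rz":0,"hand":0.085},{"dx":0,"dy":0,"dz":0,"rx":0,"ry":0,"rz":0,"hand":0.085},{"dx":0,"dy":0,"dz":0,"rx":0,"ry":0,"rz":0,"hand":0.085}]'; python3 go.py 0.459 0.0734 0.076 -3.3
```

```text
clock: 3.13
position: [0.4591, 0.0736, 0.1232]
ee_rot: [0.001, 0.727, 0.686, 0.001]
contact_force: [-0.3, -0.0, 0.1]
width: 0.0851
gripper_force: 0.0
t 3.1333 pos [0.4591 0.0736 0.1232] yaw -3.32 tilt 0.1 w 0.0851 F [-0.3 -0.   0.1]
turn rv [ 0.1  -0.02 -0.02] shift in current tool [-0.2 -0.2 47.2] mm; in target tool [-0.2 -0.1 47.2]
```

```bash
python3 -m pendant '[{"dx":0,"dy":0,"dz":0.024,"rx":0,"ry":0,"rz":0,"hand":0.085},{"dx":0,"dy":0,"dz":0.023,"rx":0,"ry":0,"rz":0,"hand":0.085},{"dx":0,"dy":0,"dz":0,"rx":0,"ry":0,"rz":0,"hand":0.085},{"dx":0,"dy":0,"dz":0,"rx":0,"ry":0,"rz":0,"hand":0.085},{"dx":0,"dy":0,"dz":0,"rx":0,"ry":0,"rz":0,"hand":0.03},{"dx":0,"dy":0,"dz":0,"rx":0,"ry":0,"rz":0,"hand":0.03},{"dx":0,"dy":0,"dz":0,"rx":0,"ry":0,"rz":0,"hand":0.03},{"dx":0,"dy":0,"dz":0,"rx":0,"ry":0,"rz":0,"hand":0.03},{"dx":0,"dy":0,"dz":0,"rx":0,"ry":0,"rz":0,"hand":0.03}]' 50; python3 go.py 0.459 0.0734 0.076 -3.3
```

```text
clock: 3.88
position: [0.4586, 0.0732, 0.0753]
ee_rot: [0.0, 0.728, 0.686, 0.0]
contact_force: [0.0, 0.7, 3.4]
width: 0.0604
gripper_force: 58.8
t 3.8833 pos [0.4586 0.0732 0.0753] yaw -3.39 tilt 0.05 w 0.0604 F [0.  0.7 3.4]
turn rv [ 0.05 -0.02 -0.09] shift in current tool [ 0.3  0.4 -0.7] mm; in target tool [ 0.3  0.4 -0.7]
```

```bash
python3 -m pendant '[{"dx":-0.006,"dy":0,"dz":0,"rx":0,"ry":0,"rz":0,"hand":0.03},{"dx":-0.01,"dy":0,"dz":0,"rx":0,"ry":0,"rz":0,"hand":0.03},{"dx":-0.01,"dy":0,"dz":0,"rx":0,"ry":0,"rz":0,"hand":0.03},{"dx":-0.01,"dy":0,"dz":0,"rx":0,"ry":0,"rz":0,"hand":0.03},{"dx":-0.01,"dy":0,"dz":0,"rx":0,"ry":0,"rz":0,"hand":0.03},{"dx":-0.007,"dy":0,"dz":0,"rx":0,"ry":0,"rz":0,"hand":0.03},{"dx":0,"dy":0,"dz":0,"rx":0,"ry":0,"rz":0,"hand":0.03},{"dx":0,"dy":0,"dz":0,"rx":0,"ry":0,"rz":0,"hand":0.03}]'; python3 go.py 0.456 0.0204 0.16 -3.3
python3 - <<'E'
from h import *
im=manip.get_image("scene"); cv2.imwrite("pics/s1.png",cv2.resize(im["frame"][200:340,220:420,::-1],(800,560)))
E
```

```text
clock: 4.55
position: [0.4545, 0.0187, 0.0742]
ee_rot: [-0.0, 0.728, 0.686, -0.001]
contact_force: [0.1, -2.2, 3.5]
width: 0.0606
gripper_force: 58.8
t 4.55 pos [0.4545 0.0187 0.0742] yaw -3.45 tilt 0.13 w 0.0606 F [ 0.1 -2.2  3.5]
turn rv [-0.1   0.08 -0.15] shift in current tool [  1.7   1.3 -85.8] mm; in target tool [  1.8   1.4 -85.8]
```

View pics/s1.png

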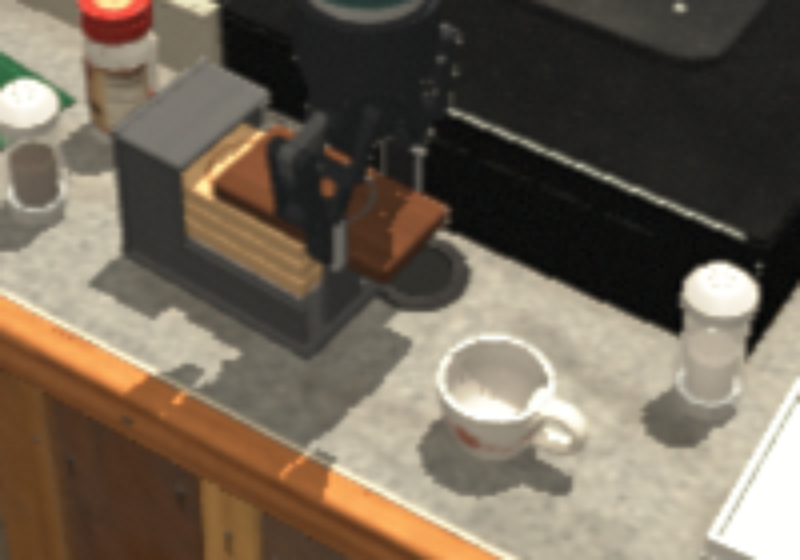

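The dark board has cleared the hood and its back end is free. The pale boards stay behind the stop. Next is the lift.

```bash
python3 -m pendant '[{"dx":0,"dy":0,"dz":-0.01,"rx":0,"ry":0,"rz":0,"hand":0.03},{"dx":0,"dy":0,"dz":-0.015,"rx":0,"ry":0,"rz":0,"hand":0.03},{"dx":0,"dy":0,"dz":-0.025,"rx":0,"ry":0,"rz":0,"hand":0.03},{"dx":0,"dy":0,"dz":-0.035,"rx":0,"ry":0,"rz":0,"hand":0.03},{"dx":0,"dy":0,"dz":-0.01,"rx":0,"ry":0,"rz":0,"hand":0.03},{"dx":0,"dy":0,"dz":0,"rx":0,"ry":0,"rz":0,"hand":0.03},{"dx":0,"dy":0,"dz":0,"rx":0,"ry":0,"rz":0,"hand":0.03},{"dx":0,"dy":0,"dz":0,"rx":0,"ry":0,"rz":0,"hand":0.03}]'
python3 - <<'E'
from h import *
im=manip.get_image("scene"); w=manip.get_image("wrist")
cv2.imwrite("pics/s2.png",np.hstack([cv2.resize(im["frame"][140:320,200:400,::-1],(400,360)),cv2.resize(w["frame"][:,:,::-1],(400,360))]))
E
python3 go.py 0.4875 -0.329 0.17 2.7
```

```text
clock: 5.27
position: [0.4531, 0.0205, 0.1676]
ee_rot: [-0.002, 0.728, 0.686, -0.002]
contact_force: [1.0, 1.6, -1.4]
width: 0.0607
gripper_force: 58.3
t 5.3667 pos [0.4532 0.0204 0.1675] yaw -3.38 tilt 0.33 w 0.0606 F [-0.1  0.5 -2. ]
turn rv [-0.33 -0.03 -6.08] shift in current tool [-346.8   54.8   -2.9] mm; in target tool [-350.6   17.8   -2.5]
```

View pics/s2.png

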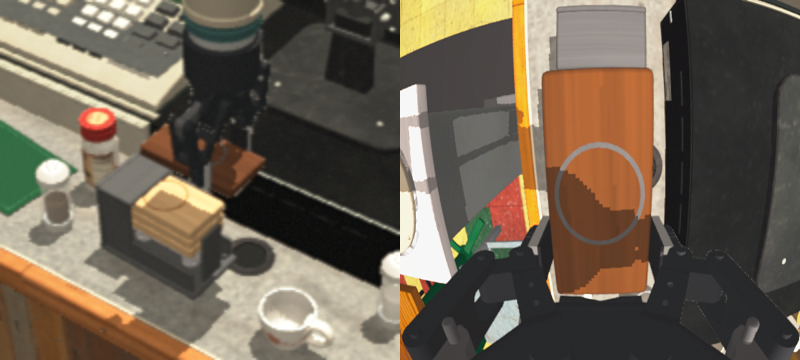

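```bash
python3 -m pendant '[{"dx":0,"dy":0,"dz":0,"rx":-0.3,"ry":0,"rz":-3,"hand":0.03},{"dx":-0.02,"dy":0.0,"dz":0,"rx":0,"ry":0,"rz":-3.1,"hand":0.03},{"dx":-0.033,"dy":0.002,"dz":0,"rx":0,"ry":0,"rz":0,"hand":0.03},{"dx":-0.035,"dy":0.002,"dz":0,"rx":0,"ry":0,"rz":0,"hand":0.03},{"dx":-0.035,"dy":0.002,"dz":0,"rx":0,"ry":0,"rz":0,"hand":0.03},{"dx":-0.035,"dy":0.002,"dz":0,"rx":0,"ry":0,"rz":0,"hand":0.03},{"dx":-0.035,"dy":0.002,"dz":0,"rx":0,"ry":0,"rz":0,"hand":0.03},{"dx":-0.035,"dy":0.002,"dz":0,"rx":0,"ry":0,"rz":0,"hand":0.03},{"dx":-0.035,"dy":0.002,"dz":0,"rx":0,"ry":0,"rz":0,"hand":0.03},{"dx":-0.033,"dy":0.002,"dz":0,"rx":0,"ry":0,"rz":0,"hand":0.03},{"dx":-0.033,"dy":0.001,"dz":0,"rx":0,"ry":0,"rz":0,"hand":0.03},{"dx":-0.02,"dy":0,"dz":0,"rx":0,"ry":0,"rz":0,"hand":0.03}]'
python3 -m pendant '[{"dx":0,"dy":0,"dz":0,"rx":0,"ry":0,"rz":0,"hand":0.03},{"dx":0,"dy":0,"dz":0,"rx":0,"ry":0,"rz":0,"hand":0.03},{"dx":0,"dy":0,"dz":0,"rx":0,"ry":0,"rz":0,"hand":0.03}]'; python3 go.py 0.4875 -0.329 0.001 2.7
```

```text
clock: 6.37
position: [0.4868, -0.331, 0.1676]
ee_rot: [0.001, 0.691, 0.723, 0.001]
contact_force: [0.7, -0.8, -1.0]
width: 0.0605
gripper_force: 58.3
clock: 6.62
position: [0.4862, -0.3265, 0.168]
ee_rot: [-0.001, 0.69, 0.724, 0.001]
contact_force: [0.4, 0.3, -1.1]
width: 0.0603
gripper_force: 58.3
t 6.6167 pos [ 0.4862 -0.3265  0.168 ] yaw 2.69 tilt 0.18 w 0.0603 F [ 0.4  0.3 -1.1]
turn rv [ 0.08 -0.16 -0.01] shift in current tool [ -3.    0.9 167. ] mm; in target tool [ -2.6   1.2 167. ]
```

```bash
python3 -m pendant '[{"dx":-0.003,"dy":0.001,"dz":0.02,"rx":0.1,"ry":-0.1,"rz":0,"hand":0.03},{"dx":0,"dy":0,"dz":0.03,"rx":0,"ry":0,"rz":0,"hand":0.03},{"dx":0,"dy":0,"dz":0.03,"rx":0,"ry":0,"rz":0,"hand":0.03},{"dx":0,"dy":0,"dz":0.03,"rx":0,"ry":0,"rz":0,"hand":0.03},{"dx":0,"dy":0,"dz":0.025,"rx":0,"ry":0,"rz":0,"hand":0.03},{"dx":0,"dy":0,"dz":0.015,"rx":0,"ry":0,"rz":0,"hand":0.03},{"dx":0,"dy":0,"dz":0.007,"rx":0,"ry":0,"rz":0,"hand":0.03},{"dx":0,"dy":0,"dz":0.003,"rx":0,"ry":0,"rz":0,"hand":0.03},{"dx":0,"dy":0,"dz":0.003,"rx":0,"ry":0,"rz":0,"hand":0.03},{"dx":0,"dy":0,"dz":0,"rx":0,"ry":0,"rz":0,"hand":0.03},{"dx":0,"dy":0,"dz":0,"rx":0,"ry":0,"rz":0,"hand":0.03}]'; python3 go.py 0.4875 -0.329 0.001 2.7
```

```text
clock: 7.53
position: [0.4892, -0.3312, 0.0075]
ee_rot: [0.002, 0.69, 0.724, 0.0]
contact_force: [0.2, 0.6, -0.8]
width: 0.0604
gripper_force: 58.2
t 7.5333 pos [ 0.4892 -0.3312  0.0075] yaw 2.72 tilt 0.27 w 0.0604 F [ 0.2  0.6 -0.8]
turn rv [0.19 0.19 0.02] shift in current tool [ 2.3 -1.6  6.5] mm; in target tool [ 2.3 -1.6  6.5]
```

```bash
python3 -m pendant '[{"dx":0,"dy":0,"dz":0.002,"rx":0,"ry":0,"rz":0,"hand":0.03},{"dx":0,"dy":0,"dz":0.002,"rx":0,"ry":0,"rz":0,"hand":0.03},{"dx":0,"dy":0,"dz":0.0025,"rx":0,"ry":0,"rz":0,"hand":0.03},{"dx":0,"dy":0,"dz":0,"rx":0,"ry":0,"rz":0,"hand":0.03},{"dx":0,"dy":0,"dz":0,"rx":0,"ry":0,"rz":0,"hand":0.03}]';python3 -m pendant '[{"dx":0,"dy":0,"dz":0,"rx":0,"ry":0,"rz":0,"hand":0.072},{"dx":0,"dy":0,"dz":0,"rx":0,"ry":0,"rz":0,"hand":0.072},{"dx":0,"dy":0,"dz":0,"rx":0,"ry":0,"rz":0,"hand":0.072},{"dx":0,"dy":0,"dz":-0.01,"rx":0,"ry":0,"rz":0,"hand":0.072},{"dx":0,"dy":0,"dz":-0.04,"rx":0,"ry":0,"rz":0,"hand":0.08},{"dx":0,"dy":0,"dz":-0.04,"rx":0,"ry":0,"rz":0,"hand":0.085},{"dx":0,"dy":0,"dz":-0.04,"rx":0,"ry":0,"rz":0,"hand":0.085},{"dx":0,"dy":0,"dz":-0.035,"rx":0,"ry":0,"rz":0,"hand":0.085},{"dx":0,"dy":0,"dz":0,"rx":0,"ry":0,"rz":0,"hand":0.085},{"dx":0,"dy":0,"dz":0,"rx":0,"ry":0,"rz":0,"hand":0.085},{"dx":0,"dy":0,"dz":0,"rx":0,"ry":0,"rz":0,"hand":0.085}]'
python3 - <<'E'
from h import *
im=manip.get_image("scene"); w=manip.get_image("wrist"); st=manip.get_state()
cv2.imwrite("pics/s3.png",np.hstack([cv2.resize(im["frame"][190:390,230:530,::-1],(400,360)),cv2.resize(w["frame"][:,:,::-1],(400,360))]))
E
python3 go.py 0.459 0.0734 0.17 -3.3
```

```text
clock: 7.95
position: [0.4888, -0.3313, 0.0007]
ee_rot: [0.002, 0.69, 0.724, 0.0]
contact_force: [-0.5, 0.9, 4.2]
width: 0.0605
gripper_force: 58.9
clock: 8.87
position: [0.4878, -0.3302, 0.165]
ee_rot: [0.001, 0.69, 0.724, -0.0]
contact_force: [0.9, 0.0, -0.5]
width: 0.0852
gripper_force: 0.0
t 8.9667 pos [ 0.4872 -0.3298  0.1634] yaw 2.7 tilt 0.04 w 0.0848 F [-0.2  0.1 -0.2]
turn rv [-0.04 -0.02  6.  ] shift in current tool [404.1  -9.2  -6.4] mm; in target tool [400.9 -51.4  -6.6]
```

View pics/s3.png

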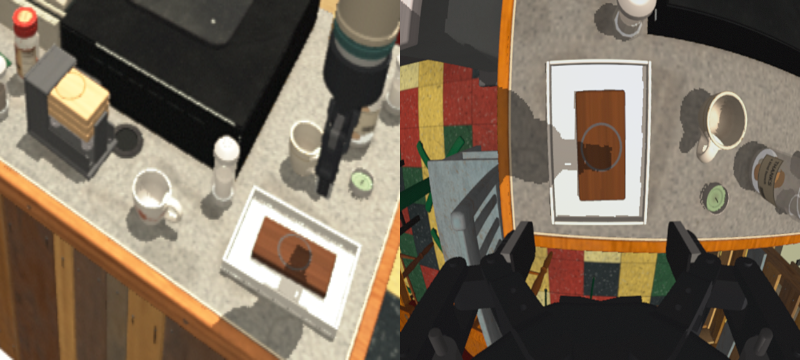

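The stained board lies flat and centred in the tray. Back to the caddy.

```bash
python3 -m pendant '[{"dx":0.01,"dy":0,"dz":-0.006,"rx":0,"ry":0,"rz":3,"hand":0.085},{"dx":0.03,"dy":0,"dz":0,"rx":0,"ry":0,"rz":3,"hand":0.085},{"dx":0.037,"dy":-0.005,"dz":0,"rx":0,"ry":0,"rz":0,"hand":0.085},{"dx":0.037,"dy":-0.005,"dz":0,"rx":0,"ry":0,"rz":0,"hand":0.085},{"dx":0.037,"dy":-0.005,"dz":0,"rx":0,"ry":0,"rz":0,"hand":0.085},{"dx":0.037,"dy":-0.005,"dz":0,"rx":0,"ry":0,"rz":0,"hand":0.085},{"dx":0.037,"dy":-0.005,"dz":0,"rx":0,"ry":0,"rz":0,"hand":0.085},{"dx":0.037,"dy":-0.005,"dz":0,"rx":0,"ry":0,"rz":0,"hand":0.085},{"dx":0.037,"dy":-0.005,"dz":0,"rx":0,"ry":0,"rz":0,"hand":0.085},{"dx":0.037,"dy":-0.005,"dz":0,"rx":0,"ry":0,"rz":0,"hand":0.085},{"dx":0.037,"dy":-0.005,"dz":0,"rx":0,"ry":0,"rz":0,"hand":0.085},{"dx":0.028,"dy":-0.004,"dz":0,"rx":0,"ry":0,"rz":0,"hand":0.085}]'
python3 -m pendant '[{"dx":0,"dy":0,"dz":0,"rx":0,"ry":0,"rz":0,"hand":0.085},{"dx":0,"dy":0,"dz":0,"rx":0,"ry":0,"rz":0,"hand":0.085},{"dx":0,"dy":0,"dz":0,"rx":0,"ry":0,"rz":0,"hand":0.085},{"dx":0,"dy":0,"dz":0,"rx":0,"ry":0,"rz":0,"hand":0.085}]'; python3 go.py 0.459 0.0734 0.076 -3.3
python3 - <<'E'
from h import *
import m
t=manip.get_image("scene"); h=cv2.cvtColor(t["frame"],cv2.COLOR_RGB2HSV); k=((h[...,0]>8)&(h[...,0]<28)&(h[...,1]>70)&(h[...,2]>140)).astype(np.uint8)*255
print(m.quad(t,k,(255,225,318,290),.094))
E
```

```text
clock: 9.97
position: [0.4579, 0.0752, 0.1686]
ee_rot: [-0.0, 0.727, 0.687, -0.001]
contact_force: [-0.0, -0.0, 0.0]
width: 0.0849
gripper_force: 0.0
clock: 10.3
position: [0.4595, 0.0717, 0.1694]
ee_rot: [0.001, 0.728, 0.686, -0.001]
contact_force: [-0.2, -0.3, -0.3]
width: 0.0852
gripper_force: 0.0
t 10.3 pos [0.4595 0.0717 0.1694] yaw -3.35 tilt 0.14 w 0.0852 F [-0.2 -0.3 -0.3]
turn rv [ 0.03  0.13 -0.05] shift in current tool [ 1.9 -0.7 93.4] mm; in target tool [ 1.7 -0.6 93.4]
(((443.04888916015625, 69.26443481445312), (100.02813720703125, 91.8239517211914), 87.20361328125), [[394.79998779296875, 21.5], [486.5, 17.100000381469727], [491.29998779296875, 117.0], [399.6000061035156, 121.5]])
```

```bash
python3 -m pendant '[{"dx":0.002,"dy":-0.0005,"dz":0.02,"rx":0,"ry":0.1,"rz":0,"hand":0.085},{"dx":0,"dy":0,"dz":0.025,"rx":0,"ry":0,"rz":0,"hand":0.085},{"dx":0,"dy":0,"dz":0.025,"rx":0,"ry":0,"rz":0,"hand":0.085},{"dx":0,"dy":0,"dz":0.015,"rx":0,"ry":0,"rz":0,"hand":0.085},{"dx":0,"dy":0,"dz":0.008,"rx":0,"ry":0,"rz":0,"hand":0.085},{"dx":0,"dy":0,"dz":0,"rx":0,"ry":0,"rz":0,"hand":0.085},{"dx":0,"dy":0,"dz":0,"rx":0,"ry":0,"rz":0,"hand":0.085},{"dx":0,"dy":0,"dz":0,"rx":0,"ry":0,"rz":0,"hand":0.085}]'; python3 go.py 0.459 0.0734 0.076 -3.3
```

```text
clock: 11.02
position: [0.4606, 0.0742, 0.078]
ee_rot: [0.001, 0.727, 0.686, 0.001]
contact_force: [0.1, -0.2, 0.8]
width: 0.0845
gripper_force: 0.0
t 11.0167 pos [0.4606 0.0742 0.078 ] yaw -3.34 tilt 0.24 w 0.0845 F [ 0.1 -0.2  0.8]
turn rv [ 0.24 -0.01 -0.04] shift in current tool [-0.9 -1.6  2. ] mm; in target tool [-0.9 -1.6  2. ]
```

```bash
python3 -m pendant '[{"dx":0,"dy":0,"dz":0,"rx":0,"ry":0,"rz":0,"hand":0.03},{"dx":0,"dy":0,"dz":0,"rx":0,"ry":0,"rz":0,"hand":0.03},{"dx":0,"dy":0,"dz":0,"rx":0,"ry":0,"rz":0,"hand":0.03},{"dx":0,"dy":0,"dz":0,"rx":0,"ry":0,"rz":0,"hand":0.03},{"dx":0,"dy":0,"dz":0,"rx":0,"ry":0,"rz":0,"hand":0.03}]' 50; python3 go.py 0.459 0.0734 0.076 -3.3
```

```text
clock: 11.43
position: [0.4595, 0.0745, 0.0776]
ee_rot: [0.001, 0.727, 0.687, 0.001]
contact_force: [-0.9, -0.6, 3.9]
width: 0.0606
gripper_force: 57.6
t 11.4333 pos [0.4595 0.0745 0.0776] yaw -3.28 tilt 0.15 w 0.0606 F [-0.9 -0.6  3.9]
turn rv [0.15 0.01 0.02] shift in current tool [-1.2 -0.5  1.6] mm; in target tool [-1.2 -0.5  1.6]
```

Gripped. Pull out and lift.

```bash
python3 -m pendant '[{"dx":-0.006,"dy":0,"dz":0,"rx":0,"ry":0,"rz":0,"hand":0.03},{"dx":-0.01,"dy":0,"dz":0,"rx":0,"ry":0,"rz":0,"hand":0.03},{"dx":-0.01,"dy":0,"dz":0,"rx":0,"ry":0,"rz":0,"hand":0.03},{"dx":-0.01,"dy":0,"dz":0,"rx":0,"ry":0,"rz":0,"hand":0.03},{"dx":-0.01,"dy":0,"dz":0,"rx":0,"ry":0,"rz":0,"hand":0.03},{"dx":-0.007,"dy":0,"dz":0,"rx":0,"ry":0,"rz":0,"hand":0.03},{"dx":0,"dy":0,"dz":0,"rx":0,"ry":0,"rz":0,"hand":0.03},{"dx":0,"dy":0,"dz":0,"rx":0,"ry":0,"rz":0,"hand":0.03}]'
python3 -m pendant '[{"dx":0,"dy":0,"dz":-0.01,"rx":0,"ry":0,"rz":0,"hand":0.03},{"dx":0,"dy":0,"dz":-0.015,"rx":0,"ry":0,"rz":0,"hand":0.03},{"dx":0,"dy":0,"dz":-0.025,"rx":0,"ry":0,"rz":0,"hand":0.03},{"dx":0,"dy":0,"dz":-0.035,"rx":0,"ry":0,"rz":0,"hand":0.03},{"dx":0,"dy":0,"dz":-0.015,"rx":0,"ry":0,"rz":0,"hand":0.03},{"dx":0,"dy":0,"dz":0,"rx":0,"ry":0,"rz":0,"hand":0.03},{"dx":0,"dy":0,"dz":0,"rx":0,"ry":0,"rz":0,"hand":0.03},{"dx":0,"dy":0,"dz":0,"rx":0,"ry":0,"rz":0,"hand":0.03}]'
python3 - <<'E'
from h import *
im=manip.get_image("scene"); w=manip.get_image("wrist")
cv2.imwrite("pics/s4.png",np.hstack([cv2.resize(im["frame"][140:320,200:400,::-1],(400,360)),cv2.resize(w["frame"][:,:,::-1],(400,360))]))
E
python3 go.py 0.4685 0.351 0.18 -8.3
```

```text
clock: 12.1
position: [0.4566, 0.0202, 0.0771]
ee_rot: [0.001, 0.727, 0.686, 0.0]
contact_force: [0.3, -3.1, 2.5]
width: 0.0609
gripper_force: 57.6
clock: 12.77
position: [0.4548, 0.0219, 0.1755]
ee_rot: [-0.001, 0.727, 0.687, -0.0]
contact_force: [-0.3, -0.5, -1.5]
width: 0.0605
gripper_force: 57.2
t 12.8667 pos [0.4548 0.0219 0.1752] yaw -3.29 tilt 0.13 w 0.0604 F [-0.3  1.4 -1.1]
turn rv [-0.13 -0.    5.01] shift in current tool [329.4  -5.2  -4.7] mm; in target tool [327.6 -33.9  -4.8]
```

View pics/s4.png

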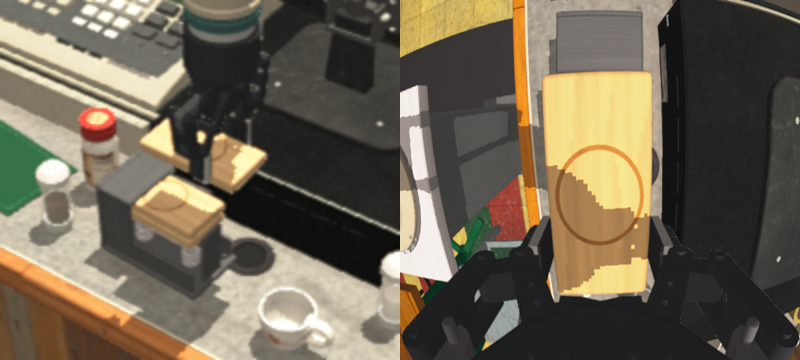

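The pale board is held level, with two boards left in the caddy. The ring centre is at about (320,260) in the full wrist frame.

Run:
```python
from h import *
st=manip.get_state(); im=manip.get_image("wrist")
h=cv2.cvtColor(im["frame"],cv2.COLOR_RGB2HSV)
z=st["position"][2]+.0164
M=rot(st["ee_rot"])
for u,v in((320,260),(320,195),(320,324),(552-400,0)): 
    print((M.T@(wonz(im,st,u,v,z)-st["position"])).round(4))
```

```text
[ 0.024   0.0001 -0.0164]
[ 0.0475  0.0001 -0.0164]
[-0.002   0.0001 -0.0164]
[ 0.1231 -0.0617 -0.0162]
```

```bash
python3 -m pendant '[{"dx":0.01,"dy":0,"dz":-0.005,"rx":0,"ry":0,"rz":2.5,"hand":0.03},{"dx":0.03,"dy":0,"dz":0,"rx":0,"ry":0,"rz":2.5,"hand":0.03},{"dx":0.032,"dy":-0.004,"dz":0,"rx":0,"ry":0,"rz":0,"hand":0.03},{"dx":0.032,"dy":-0.004,"dz":0,"rx":0,"ry":0,"rz":0,"hand":0.03},{"dx":0.032,"dy":-0.004,"dz":0,"rx":0,"ry":0,"rz":0,"hand":0.03},{"dx":0.032,"dy":-0.004,"dz":0,"rx":0,"ry":0,"rz":0,"hand":0.03},{"dx":0.032,"dy":-0.004,"dz":0,"rx":0,"ry":0,"rz":0,"hand":0.03},{"dx":0.032,"dy":-0.004,"dz":0,"rx":0,"ry":0,"rz":0,"hand":0.03},{"dx":0.032,"dy":-0.004,"dz":0,"rx":0,"ry":0,"rz":0,"hand":0.03},{"dx":0.032,"dy":-0.004,"dz":0,"rx":0,"ry":0,"rz":0,"hand":0.03},{"dx":0.025,"dy":0,"dz":0,"rx":0,"ry":0,"rz":0,"hand":0.03},{"dx":0.007,"dy":0,"dz":0,"rx":0,"ry":0,"rz":0,"hand":0.03}]'
python3 -m pendant '[{"dx":0,"dy":0,"dz":0,"rx":0,"ry":0,"rz":0,"hand":0.03},{"dx":0,"dy":0,"dz":0,"rx":0,"ry":0,"rz":0,"hand":0.03},{"dx":0,"dy":0,"dz":0,"rx":0,"ry":0,"rz":0,"hand":0.03},{"dx":0,"dy":0,"dz":0,"rx":0,"ry":0,"rz":0,"hand":0.03}]'; python3 go.py 0.4685 0.351 0.001 -8.3
```

```text
clock: 13.92
position: [0.4696, 0.3549, 0.1805]
ee_rot: [-0.0, 0.755, 0.655, 0.001]
contact_force: [0.9, -1.0, -0.3]
width: 0.0605
gripper_force: 57.2
clock: 14.25
position: [0.4695, 0.3496, 0.1819]
ee_rot: [0.001, 0.757, 0.654, 0.0]
contact_force: [0.2, -0.5, -0.6]
width: 0.0605
gripper_force: 57.2
t 14.25 pos [0.4695 0.3496 0.1819] yaw -8.38 tilt 0.09 w 0.0605 F [ 0.2 -0.5 -0.6]
turn rv [ 0.08  0.05 -0.08] shift in current tool [  1.4  -1.5 180.9] mm; in target tool [  1.3  -1.2 180.9]
```

```bash
python3 -m pendant '[{"dx":0.001,"dy":-0.001,"dz":0.02,"rx":0,"ry":0,"rz":0,"hand":0.03},{"dx":0,"dy":0,"dz":0.03,"rx":0,"ry":0,"rz":0,"hand":0.03},{"dx":0,"dy":0,"dz":0.03,"rx":0,"ry":0,"rz":0,"hand":0.03},{"dx":0,"dy":0,"dz":0.03,"rx":0,"ry":0,"rz":0,"hand":0.03},{"dx":0,"dy":0,"dz":0.025,"rx":0,"ry":0,"rz":0,"hand":0.03},{"dx":0,"dy":0,"dz":0.02,"rx":0,"ry":0,"rz":0,"hand":0.03},{"dx":0,"dy":0,"dz":0.012,"rx":0,"ry":0,"rz":0,"hand":0.03},{"dx":0,"dy":0,"dz":0.006,"rx":0,"ry":0,"rz":0,"hand":0.03},{"dx":0,"dy":0,"dz":0.002,"rx":0,"ry":0,"rz":0,"hand":0.03},{"dx":0,"dy":0,"dz":0,"rx":0,"ry":0,"rz":0,"hand":0.03},{"dx":0,"dy":0,"dz":0,"rx":0,"ry":0,"rz":0,"hand":0.03},{"dx":0,"dy":0,"dz":0,"rx":0,"ry":0,"rz":0,"hand":0.03}]'; python3 go.py 0.4685 0.351 0.0006 -8.3
```

```text
clock: 15.25
position: [0.4701, 0.3526, 0.0083]
ee_rot: [0.001, 0.756, 0.654, 0.002]
contact_force: [0.6, 0.8, -0.7]
width: 0.0604
gripper_force: 57.1
t 15.25 pos [0.4701 0.3526 0.0083] yaw -8.31 tilt 0.24 w 0.0604 F [ 0.6  0.8 -0.7]
turn rv [ 0.22 -0.1  -0.01] shift in current tool [-1.8 -1.4  7.7] mm; in target tool [-1.8 -1.4  7.7]
```

```bash
python3 -m pendant '[{"dx":-0.001,"dy":-0.001,"dz":0.002,"rx":0,"ry":0,"rz":0,"hand":0.03},{"dx":0,"dy":0,"dz":0.002,"rx":0,"ry":0,"rz":0,"hand":0.03},{"dx":0,"dy":0,"dz":0.002,"rx":0,"ry":0,"rz":0,"hand":0.03},{"dx":0,"dy":0,"dz":0.002,"rx":0,"ry":0,"rz":0,"hand":0.03},{"dx":0,"dy":0,"dz":0,"rx":0,"ry":0,"rz":0,"hand":0.03},{"dx":0,"dy":0,"dz":0,"rx":0,"ry":0,"rz":0,"hand":0.03}]';python3 -m pendant '[{"dx":0,"dy":0,"dz":0,"rx":0,"ry":0,"rz":0,"hand":0.072},{"dx":0,"dy":0,"dz":0,"rx":0,"ry":0,"rz":0,"hand":0.075},{"dx":0,"dy":0,"dz":0,"rx":0,"ry":0,"rz":0,"hand":0.075},{"dx":0,"dy":0,"dz":-0.01,"rx":0,"ry":0,"rz":0,"hand":0.075},{"dx":0,"dy":0,"dz":-0.04,"rx":0,"ry":0,"rz":0,"hand":0.08},{"dx":0,"dy":0,"dz":-0.04,"rx":0,"ry":0,"rz":0,"hand":0.085},{"dx":0,"dy":0,"dz":-0.04,"rx":0,"ry":0,"rz":0,"hand":0.085},{"dx":0,"dy":0,"dz":-0.04,"rx":0,"ry":0,"rz":0,"hand":0.085},{"dx":0,"dy":0,"dz":-0.02,"rx":0,"ry":0,"rz":0,"hand":0.085},{"dx":0,"dy":0,"dz":0,"rx":0,"ry":0,"rz":0,"hand":0.085},{"dx":0,"dy":0,"dz":0,"rx":0,"ry":0,"rz":0,"hand":0.085}]'
python3 - <<'E'
from m import *
t=manip.get_image("top"); w=manip.get_image("wrist")
h=cv2.cvtColor(t["frame"],cv2.COLOR_RGB2HSV); k=((h[...,0]>8)&(h[...,0]<28)&(h[...,1]>70)&(h[...,2]>120)).astype(np.uint8)*255
print(quad(t,k,(90,215,210,310),.017))
# cream cup from initial views: non-grey warm mask roi
pickle.dump(t,open("top2.pkl","wb"))
a=cv2.resize(t["frame"][215:310,90:240,::-1],(400,253)); b=cv2.resize(t["frame"][160:210,420:500,::-1],(400,250),interpolation=cv2.INTER_CUBIC)
cv2.imwrite("pics/s5.png",np.hstack([a[:250],b]))
E
python3 go.py 0.639 -0.264 0.2 90
```

```text
clock: 15.75
position: [0.4681, 0.3515, 0.0016]
ee_rot: [0.001, 0.756, 0.654, 0.001]
contact_force: [-3.4, -2.5, 16.3]
width: 0.0605
gripper_force: 59.0
clock: 16.67
position: [0.4684, 0.3518, 0.191]
ee_rot: [0.001, 0.756, 0.654, 0.002]
contact_force: [-0.2, 0.0, -0.2]
width: 0.085
gripper_force: 0.0
(((472.4333801269531, 359.21044921875), (92.4876708984375, 61.83884811401367), 83.30087280273438), [[436.29998779296875, 316.8999938964844], [497.70001220703125, 309.70001220703125], [508.5, 401.5], [447.1000061035156, 408.70001220703125]])
t 16.7667 pos [0.4669 0.3509 0.188 ] yaw -8.3 tilt 0.07 w 0.085 F [0.3 0.1 0.8]
turn rv [-6.00e-02  6.00e-02 -9.83e+01] shift in current tool [-583.7  259.1  -11.2] mm; in target tool [-172.1 -614.9  -12. ]
```

View pics/s5.png

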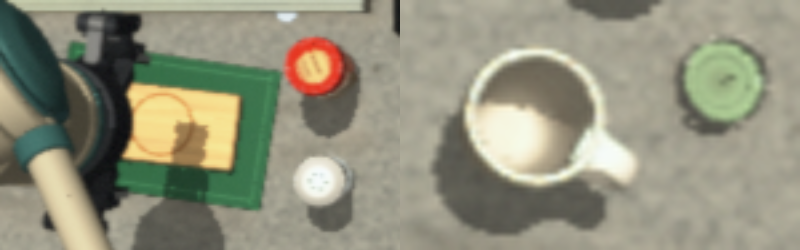

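The board sits square on the mat, with its front edge where expected. In the zoom the cup's rim centre is at about (447,183.4) px and the handle points down-right. I'll refine this with the scene view and check the neighbours.

```bash
python3 - <<'E'
from m import *
print("cup top",onz(t,447,183.4,.055).round(4),"scene",onz(s,460.9,267.6,.055).round(4))
c=onz(t,447,183.4,.055); h=onz(t,465,193,.03); d=h-c; print("handle dir deg",np.degrees(np.arctan2(d[1],d[0])).round(1),np.hypot(*d[:2]).round(3))
print("glass base",onz(t,466,138,0),"rim",onz(t,480,125,.1),"scene base",onz(s,497,268,0),"lid",onz(t,484,176,.01), "glass rim row scene",[ (z,onz(s,507,228,z).round(3)) for z in(.08,.1,.12)])
E
python3 go.py 0.467 -0.2 0.2 -28
```

```text
cup top [ 0.6386 -0.2642  0.055 ] scene [ 0.6331 -0.2663  0.055 ]
handle dir deg -110.5 0.049
glass base [ 0.75031626 -0.32435862  0.        ] rim [ 0.75392961 -0.32304523  0.1       ] scene base [ 7.37394694e-01 -3.28543391e-01  1.11022302e-16] lid [ 0.66230218 -0.35974183  0.01      ] glass rim row scene [(0.08, array([ 0.793, -0.315,  0.08 ])), (0.1, array([ 0.767, -0.317,  0.1  ])), (0.12, array([ 0.742, -0.32 ,  0.12 ]))]
t 16.7667 pos [0.4669 0.3509 0.188 ] yaw -8.3 tilt 0.07 w 0.085 F [0.3 0.1 0.8]
turn rv [ 0.02  0.07 19.7 ] shift in current tool [-545.2   79.6  -11.2] mm; in target tool [-486.4  258.8  -12. ]
```

```bash
python3 -m pendant '[{"dx":0,"dy":0,"dz":-0.012,"rx":0,"ry":0,"rz":4.8,"hand":0.085},{"dx":0,"dy":0,"dz":0,"rx":0,"ry":0,"rz":4.9,"hand":0.085},{"dx":-0.02,"dy":0.0065,"dz":0,"rx":0,"ry":0,"rz":0,"hand":0.085},{"dx":-0.036,"dy":0.0117,"dz":0,"rx":0,"ry":0,"rz":0,"hand":0.085},{"dx":-0.036,"dy":0.0117,"dz":0,"rx":0,"ry":0,"rz":0,"hand":0.085},{"dx":-0.036,"dy":0.0117,"dz":0,"rx":0,"ry":0,"rz":0,"hand":0.085},{"dx":-0.036,"dy":0.0117,"dz":0,"rx":0,"ry":0,"rz":0,"hand":0.085},{"dx":-0.036,"dy":0.0117,"dz":0,"rx":0,"ry":0,"rz":0,"hand":0.085},{"dx":-0.036,"dy":0.0117,"dz":0,"rx":0,"ry":0,"rz":0,"hand":0.085},{"dx":-0.036,"dy":0.0117,"dz":0,"rx":0,"ry":0,"rz":0,"hand":0.085},{"dx":-0.036,"dy":0.0117,"dz":0,"rx":0,"ry":0,"rz":0,"hand":0.085},{"dx":-0.036,"dy":0.0117,"dz":0,"rx":0,"ry":0,"rz":0,"hand":0.085}]'
python3 -m pendant '[{"dx":-0.036,"dy":0.0117,"dz":0,"rx":0,"ry":0,"rz":0,"hand":0.085},{"dx":-0.036,"dy":0.0117,"dz":0,"rx":0,"ry":0,"rz":0,"hand":0.085},{"dx":-0.036,"dy":0.0117,"dz":0,"rx":0,"ry":0,"rz":0,"hand":0.085},{"dx":-0.036,"dy":0.0117,"dz":0,"rx":0,"ry":0,"rz":0,"hand":0.085},{"dx":-0.03,"dy":0.01,"dz":0,"rx":0,"ry":0,"rz":0,"hand":0.085},{"dx":0,"dy":0,"dz":0,"rx":0,"ry":0,"rz":0,"hand":0.085},{"dx":0,"dy":0,"dz":0,"rx":0,"ry":0,"rz":0,"hand":0.085},{"dx":0,"dy":0,"dz":0,"rx":0,"ry":0,"rz":0,"hand":0.085}]'; python3 go.py 0.6365 -0.265 0.15 -18
```

```text
clock: 17.77
position: [0.4661, -0.0118, 0.1993]
ee_rot: [-0.001, 0.809, 0.588, -0.001]
contact_force: [0.4, -0.8, 0.1]
width: 0.0852
gripper_force: 0.0
clock: 18.43
position: [0.467, -0.1924, 0.1995]
ee_rot: [-0.001, 0.809, 0.588, 0.0]
contact_force: [0.6, -0.1, -0.2]
width: 0.085
gripper_force: 0.0
t 18.4333 pos [ 0.467  -0.1924  0.1995] yaw -18.03 tilt 0.17 w 0.085 F [ 0.6 -0.1 -0.2]
turn rv [-0.12 -0.12 -0.03] shift in current tool [-16.7 183.8  49.1] mm; in target tool [-16.7 183.7  49.5]
```

```bash
python3 -m pendant '[{"dx":-0.006,"dy":0.02,"dz":0,"rx":0,"ry":0,"rz":0,"hand":0.085},{"dx":-0.006,"dy":0.035,"dz":0,"rx":0,"ry":0,"rz":0,"hand":0.085},{"dx":-0.005,"dy":0.035,"dz":0,"rx":0,"ry":0,"rz":0,"hand":0.085},{"dx":0,"dy":0.035,"dz":0,"rx":0,"ry":0,"rz":0,"hand":0.085},{"dx":0,"dy":0.035,"dz":0,"rx":0,"ry":0,"rz":0,"hand":0.085},{"dx":0,"dy":0.0235,"dz":0.01,"rx":0,"ry":0,"rz":0,"hand":0.085},{"dx":0,"dy":0,"dz":0.02,"rx":0,"ry":0,"rz":0,"hand":0.085},{"dx":0,"dy":0,"dz":0,"rx":0,"ry":0,"rz":0,"hand":0.085},{"dx":0,"dy":0,"dz":0,"rx":0,"ry":0,"rz":0,"hand":0.085},{"dx":0,"dy":0,"dz":0,"rx":0,"ry":0,"rz":0,"hand":0.085}]'; python3 go.py 0.6365 -0.265 0.02 -18
python3 - <<'E'
from h import *
import pickle
st=manip.get_state();w=manip.get_image("wrist"); pickle.dump((st,w),open("w2.pkl","wb"))
cv2.imwrite("pics/w2.png",w["frame"][...,::-1])
E
```

```text
clock: 19.27
position: [0.6369, -0.2646, 0.1718]
ee_rot: [0.0, 0.809, 0.588, 0.001]
contact_force: [-0.1, -0.3, 0.3]
width: 0.0849
gripper_force: 0.0
t 19.2667 pos [ 0.6369 -0.2646  0.1718] yaw -17.92 tilt 0.07 w 0.0849 F [-0.1 -0.3  0.3]
turn rv [ 0.05 -0.05  0.08] shift in current tool [ -0.6  -0.4 151.8] mm; in target tool [ -0.5  -0.3 151.8]
```

View pics/w2.png

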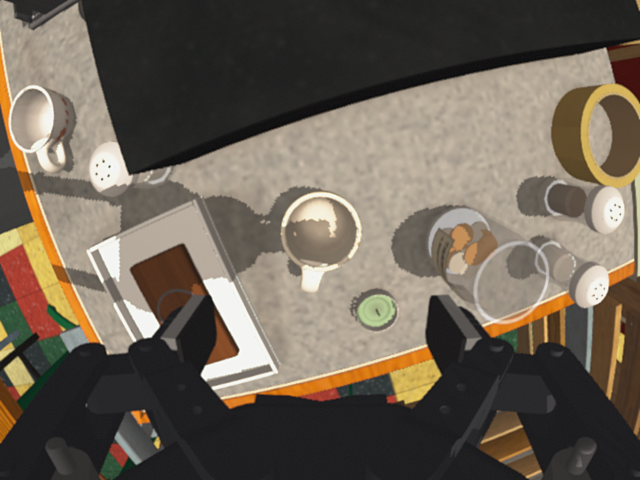

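The cup rim is centred at about (320.5,231) with the handle straight down the image, so the grip axis is right. The glass is to the right.

Run:
```python
from h import *
import pickle
st,w=pickle.load(open("w2.pkl","rb")); M=rot(st["ee_rot"])
for u,v in((320.5,231),(281,229),(361,231),(321,192),(320,270)): p=wonz(w,st,u,v,.055); print(p.round(4),(M.T@(p-st["position"])).round(4))
p=wonz(w,st,512,282,.11);print("glass rim",p,M.T@(p-st["position"]))
```

```text
[ 0.6381 -0.2631  0.055 ] [0.0017 0.0006 0.1168]
[ 0.6114 -0.2529  0.055 ] [ 0.0032 -0.0279  0.1168]
[ 0.666  -0.2722  0.055 ] [0.0017 0.0299 0.1168]
[ 0.6472 -0.2363  0.055 ] [0.03   0.0009 0.1168]
[ 0.6285 -0.2914  0.055 ] [-0.0281  0.0002  0.1168]
glass rim [ 0.75103568 -0.3209387   0.11      ] [-0.01849834  0.12587152  0.06189852]
```

```bash
python3 -m pendant '[{"dx":0.001,"dy":0.001,"dz":0.01,"rx":0,"ry":0,"rz":0,"hand":0.085},{"dx":0,"dy":0,"dz":0.025,"rx":0,"ry":0,"rz":0,"hand":0.085},{"dx":0,"dy":0,"dz":0.025,"rx":0,"ry":0,"rz":0,"hand":0.085},{"dx":0,"dy":0,"dz":0.025,"rx":0,"ry":0,"rz":0,"hand":0.085},{"dx":0,"dy":0,"dz":0.025,"rx":0,"ry":0,"rz":0,"hand":0.085},{"dx":0,"dy":0,"dz":0.022,"rx":0,"ry":0,"rz":0,"hand":0.085},{"dx":0,"dy":0,"dz":0.015,"rx":0,"ry":0,"rz":0,"hand":0.085},{"dx":0,"dy":0,"dz":0.005,"rx":0,"ry":0,"rz":0,"hand":0.085},{"dx":0,"dy":0,"dz":0,"rx":0,"ry":0,"rz":0,"hand":0.085},{"dx":0,"dy":0,"dz":0,"rx":0,"ry":0,"rz":0,"hand":0.085},{"dx":0,"dy":0,"dz":0,"rx":0,"ry":0,"rz":0,"hand":0.085}]'; python3 -m pendant '[{"dx":0,"dy":0,"dz":0,"rx":0,"ry":0,"rz":0,"hand":0.02},{"dx":0,"dy":0,"dz":0,"rx":0,"ry":0,"rz":0,"hand":0.02},{"dx":0,"dy":0,"dz":0,"rx":0,"ry":0,"rz":0,"hand":0.02},{"dx":0,"dy":0,"dz":0,"rx":0,"ry":0,"rz":0,"hand":0.02},{"dx":0,"dy":0,"dz":0,"rx":0,"ry":0,"rz":0,"hand":0.02},{"dx":0,"dy":0,"dz":0,"rx":0,"ry":0,"rz":0,"hand":0.02}]' 30
```

```text
clock: 20.23
position: [0.64, -0.2661, 0.0212]
ee_rot: [0.002, 0.809, 0.588, 0.001]
contact_force: [-0.1, 0.5, 0.3]
width: 0.0848
gripper_force: 0.0
clock: 20.73
position: [0.6393, -0.2657, 0.0209]
ee_rot: [0.001, 0.809, 0.588, 0.001]
contact_force: [-1.0, 0.3, 7.2]
width: 0.0557
gripper_force: 31.3
```

```bash
python3 -m pendant '[{"dx":0,"dy":0,"dz":-0.01,"rx":0,"ry":0,"rz":0,"hand":0.02},{"dx":0,"dy":0,"dz":-0.02,"rx":0,"ry":0,"rz":0,"hand":0.02},{"dx":0,"dy":0,"dz":-0.03,"rx":0,"ry":0,"rz":0,"hand":0.02},{"dx":0,"dy":0,"dz":-0.035,"rx":0,"ry":0,"rz":0,"hand":0.02},{"dx":0,"dy":0,"dz":-0.035,"rx":0,"ry":0,"rz":0,"hand":0.02},{"dx":0,"dy":0,"dz":-0.03,"rx":0,"ry":0,"rz":0,"hand":0.02},{"dx":0,"dy":0,"dz":-0.015,"rx":0,"ry":0,"rz":0,"hand":0.02},{"dx":0,"dy":0,"dz":-0.005,"rx":0,"ry":0,"rz":0,"hand":0.02},{"dx":0,"dy":0,"dz":0,"rx":0,"ry":0,"rz":0,"hand":0.02},{"dx":0,"dy":0,"dz":0,"rx":0,"ry":0,"rz":0,"hand":0.02}]'; python3 go.py 0.47 -0.2 0.2 -18;python3 - <<'E'
from h import *
w=manip.get_image("wrist"); s=manip.get_image("scene")
cv2.imwrite("pics/w3.png",np.hstack([cv2.resize(s["frame"][120:330,380:580,::-1],(380,400)),cv2.resize(w["frame"][...,::-1],(420,400))]))
E
```

```text
clock: 21.57
position: [0.6379, -0.2652, 0.1983]
ee_rot: [-0.0, 0.809, 0.588, 0.0]
contact_force: [0.8, -0.1, -1.5]
width: 0.0559
gripper_force: 32.4
t 21.5667 pos [ 0.6379 -0.2652  0.1983] yaw -18.0 tilt 0.05 w 0.0559 F [ 0.8 -0.1 -1.5]
turn rv [-0.01 -0.05  0.  ] shift in current tool [  10.1 -179.8   -1.7] mm; in target tool [  10.1 -179.8   -1.7]
```

View pics/w3.png

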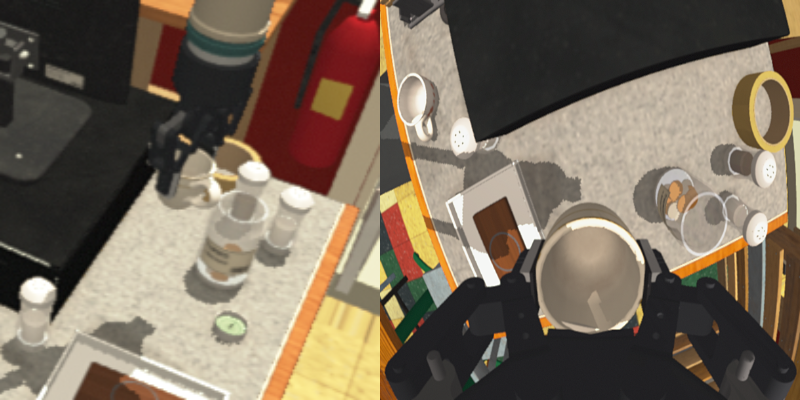

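I've now viewed 12 pictures, which is over the limit of 10. I'll rely on numeric checks only from here. The cup is held upright and clear, so next I back out and carry it over.

```bash
python3 -m pendant '[{"dx":0.003,"dy":-0.015,"dz":0,"rx":0,"ry":0,"rz":0,"hand":0.02},{"dx":0.003,"dy":-0.03,"dz":0,"rx":0,"ry":0,"rz":0,"hand":0.02},{"dx":0.004,"dy":-0.03,"dz":0,"rx":0,"ry":0,"rz":0,"hand":0.02},{"dx":0,"dy":-0.03,"dz":0,"rx":0,"ry":0,"rz":0,"hand":0.02},{"dx":0,"dy":-0.03,"dz":0,"rx":0,"ry":0,"rz":0,"hand":0.02},{"dx":0,"dy":-0.03,"dz":0,"rx":0,"ry":0,"rz":0,"hand":0.02},{"dx":0.005,"dy":-0.015,"dz":0,"rx":0,"ry":0,"rz":0,"hand":0.02},{"dx":0.02,"dy":-0.0065,"dz":0,"rx":0,"ry":0,"rz":0,"hand":0.02},{"dx":0.03,"dy":-0.0097,"dz":0,"rx":0,"ry":0,"rz":0,"hand":0.02},{"dx":0.034,"dy":-0.011,"dz":0,"rx":0,"ry":0,"rz":0,"hand":0.02},{"dx":0.034,"dy":-0.011,"dz":0,"rx":0,"ry":0,"rz":0,"hand":0.02},{"dx":0.034,"dy":-0.011,"dz":0,"rx":0,"ry":0,"rz":0,"hand":0.02}]'
python3 go.py 0.4725 0.3725 0.2 -18
```

```text
clock: 22.67
position: [0.4709, -0.0344, 0.1977]
ee_rot: [-0.001, 0.809, 0.587, -0.0]
contact_force: [1.3, 0.0, -1.3]
width: 0.0559
gripper_force: 32.6
t 22.6667 pos [ 0.4709 -0.0344  0.1977] yaw -18.06 tilt 0.06 w 0.0559 F [ 1.3  0.  -1.3]
turn rv [-0.06 -0.02 -0.06] shift in current tool [ 387.3 -124.6   -2. ] mm; in target tool [ 387.5 -124.2   -2.3]
```

```bash
python3 -m pendant '[{"dx":0.034,"dy":-0.011,"dz":0,"rx":0,"ry":0,"rz":0,"hand":0.02},{"dx":0.034,"dy":-0.011,"dz":0,"rx":0,"ry":0,"rz":0,"hand":0.02},{"dx":0.034,"dy":-0.011,"dz":0,"rx":0,"ry":0,"rz":0,"hand":0.02},{"dx":0.034,"dy":-0.011,"dz":0,"rx":0,"ry":0,"rz":0,"hand":0.02},{"dx":0.034,"dy":-0.011,"dz":0,"rx":0,"ry":0,"rz":0,"hand":0.02},{"dx":0.034,"dy":-0.011,"dz":0,"rx":0,"ry":0,"rz":0,"hand":0.02},{"dx":0.034,"dy":-0.011,"dz":0,"rx":0,"ry":0,"rz":0,"hand":0.02},{"dx":0.034,"dy":-0.011,"dz":0,"rx":0,"ry":0,"rz":0,"hand":0.02},{"dx":0.034,"dy":-0.011,"dz":0,"rx":0,"ry":0,"rz":0,"hand":0.02},{"dx":0.034,"dy":-0.011,"dz":0,"rx":0,"ry":0,"rz":0,"hand":0.02},{"dx":0.02,"dy":-0.0065,"dz":0,"rx":0,"ry":0,"rz":0,"hand":0.02},{"dx":0.01,"dy":-0.0035,"dz":0,"rx":0,"ry":0,"rz":0,"hand":0.02}]'
python3 -m pendant '[{"dx":0,"dy":0,"dz":0,"rx":0,"ry":0,"rz":0,"hand":0.02},{"dx":0,"dy":0,"dz":0,"rx":0,"ry":0,"rz":0,"hand":0.02},{"dx":0,"dy":0,"dz":0,"rx":0,"ry":0,"rz":0,"hand":0.02},{"dx":0,"dy":0,"dz":0,"rx":0,"ry":0,"rz":0,"hand":0.02}]'
python3 go.py 0.4725 0.3725 0.038 -18
```

```text
clock: 23.67
position: [0.4714, 0.3558, 0.1971]
ee_rot: [-0.0, 0.808, 0.589, -0.0]
contact_force: [-0.1, 0.1, -1.6]
width: 0.0552
gripper_force: 32.6
clock: 24.0
position: [0.4724, 0.3513, 0.1989]
ee_rot: [0.001, 0.809, 0.587, 0.0]
contact_force: [-0.3, 0.1, -1.3]
width: 0.0554
gripper_force: 32.6
t 24.0 pos [0.4724 0.3513 0.1989] yaw -18.09 tilt 0.11 w 0.0554 F [-0.3  0.1 -1.3]
turn rv [ 0.1   0.04 -0.09] shift in current tool [ 20.3  -6.7 160.9] mm; in target tool [ 20.2  -6.4 160.9]
```

```bash
python3 -m pendant '[{"dx":0.01,"dy":-0.003,"dz":0.01,"rx":0,"ry":0,"rz":0,"hand":0.02},{"dx":0.01,"dy":-0.0035,"dz":0.02,"rx":0,"ry":0,"rz":0,"hand":0.02},{"dx":0,"dy":0,"dz":0.03,"rx":0,"ry":0,"rz":0,"hand":0.02},{"dx":0,"dy":0,"dz":0.03,"rx":0,"ry":0,"rz":0,"hand":0.02},{"dx":0,"dy":0,"dz":0.025,"rx":0,"ry":0,"rz":0,"hand":0.02},{"dx":0,"dy":0,"dz":0.02,"rx":0,"ry":0,"rz":0,"hand":0.02},{"dx":0,"dy":0,"dz":0.012,"rx":0,"ry":0,"rz":0,"hand":0.02},{"dx":0,"dy":0,"dz":0.006,"rx":0,"ry":0,"rz":0,"hand":0.02},{"dx":0,"dy":0,"dz":0,"rx":0,"ry":0,"rz":0,"hand":0.02},{"dx":0,"dy":0,"dz":0,"rx":0,"ry":0,"rz":0,"hand":0.02},{"dx":0,"dy":0,"dz":0,"rx":0,"ry":0,"rz":0,"hand":0.02},{"dx":0,"dy":0,"dz":0,"rx":0,"ry":0,"rz":0,"hand":0.02}]'
python3 go.py 0.4725 0.3725 0.038 -18
```

```text
clock: 25.0
position: [0.4735, 0.3746, 0.0474]
ee_rot: [0.001, 0.809, 0.588, 0.002]
contact_force: [-0.8, 0.1, -1.5]
width: 0.0556
gripper_force: 32.6
t 25.0 pos [0.4735 0.3746 0.0474] yaw -18.01 tilt 0.25 w 0.0556 F [-0.8  0.1 -1.5]
turn rv [ 0.2  -0.15 -0.01] shift in current tool [-2.4 -0.4  9.4] mm; in target tool [-2.3 -0.3  9.4]
```

```bash
python3 -m pendant '[{"dx":-0.002,"dy":0,"dz":0.002,"rx":0.2,"ry":-0.1,"rz":0,"hand":0.02},{"dx":0,"dy":0,"dz":0.002,"rx":0,"ry":0,"rz":0,"hand":0.02},{"dx":0,"dy":0,"dz":0.002,"rx":0,"ry":0,"rz":0,"hand":0.02},{"dx":0,"dy":0,"dz":0.002,"rx":0,"ry":0,"rz":0,"hand":0.02},{"dx":0,"dy":0,"dz":0,"rx":0,"ry":0,"rz":0,"hand":0.02},{"dx":0,"dy":0,"dz":0,"rx":0,"ry":0,"rz":0,"hand":0.02},{"dx":0,"dy":0,"dz":0,"rx":0,"ry":0,"rz":0,"hand":0.02}]'
python3 go.py 0.4725 0.3725 0.038 -18
```

```text
clock: 25.58
position: [0.4721, 0.3722, 0.0381]
ee_rot: [-0.0, 0.809, 0.588, -0.001]
contact_force: [0.2, 0.0, -1.0]
width: 0.0557
gripper_force: 32.7
t 25.5833 pos [0.4721 0.3722 0.0381] yaw -17.99 tilt 0.11 w 0.0557 F [ 0.2  0.  -1. ]
turn rv [-0.09  0.07  0.01] shift in current tool [0.4 0.3 0.1] mm; in target tool [0.4 0.3 0.1]
```

```bash
python3 -m pendant '[{"dx":0,"dy":0,"dz":0.001,"rx":0,"ry":0,"rz":0,"hand":0.02},{"dx":0,"dy":0,"dz":0.0005,"rx":0,"ry":0,"rz":0,"hand":0.02},{"dx":0,"dy":0,"dz":0,"rx":0,"ry":0,"rz":0,"hand":0.02},{"dx":0,"dy":0,"dz":0,"rx":0,"ry":0,"rz":0,"hand":0.02}]'
python3 go.py 0.4725 0.3725 0.038 -18
```

```text
clock: 25.92
position: [0.4722, 0.3727, 0.0379]
ee_rot: [-0.0, 0.809, 0.588, -0.0]
contact_force: [-2.0, -0.8, 5.7]
width: 0.0556
gripper_force: 33.3
t 25.9167 pos [0.4722 0.3727 0.0379] yaw -18.0 tilt 0.06 w 0.0556 F [-2.  -0.8  5.7]
turn rv [-0.06 -0.    0.  ] shift in current tool [-0.1  0.3 -0.1] mm; in target tool [-0.1  0.3 -0.1]
```

Contact is 5.7 N upward at the expected height. Release, lift clear, move the arm aside, then check by numbers.

```bash
python3 -m pendant '[{"dx":0,"dy":0,"dz":0,"rx":0,"ry":0,"rz":0,"hand":0.065},{"dx":0,"dy":0,"dz":0,"rx":0,"ry":0,"rz":0,"hand":0.08},{"dx":0,"dy":0,"dz":0,"rx":0,"ry":0,"rz":0,"hand":0.08},{"dx":0,"dy":0,"dz":0,"rx":0,"ry":0,"rz":0,"hand":0.085},{"dx":0,"dy":0,"dz":-0.015,"rx":0,"ry":0,"rz":0,"hand":0.085},{"dx":0,"dy":0,"dz":-0.035,"rx":0,"ry":0,"rz":0,"hand":0.085},{"dx":0,"dy":0,"dz":-0.035,"rx":0,"ry":0,"rz":0,"hand":0.085},{"dx":0,"dy":0,"dz":-0.035,"rx":0,"ry":0,"rz":0,"hand":0.085},{"dx":0,"dy":0,"dz":-0.035,"rx":0,"ry":0,"rz":0,"hand":0.085}]'
python3 -m pendant '[{"dx":-0.02,"dy":0,"dz":0,"rx":0,"ry":0,"rz":0,"hand":0.085},{"dx":-0.035,"dy":0,"dz":0,"rx":0,"ry":0,"rz":0,"hand":0.085},{"dx":-0.035,"dy":0,"dz":0,"rx":0,"ry":0,"rz":0,"hand":0.085},{"dx":-0.035,"dy":0,"dz":0,"rx":0,"ry":0,"rz":0,"hand":0.085},{"dx":-0.035,"dy":0,"dz":0,"rx":0,"ry":0,"rz":0,"hand":0.085},{"dx":-0.035,"dy":0,"dz":0,"rx":0,"ry":0,"rz":0,"hand":0.085},{"dx":-0.035,"dy":0,"dz":0,"rx":0,"ry":0,"rz":0,"hand":0.085},{"dx":-0.035,"dy":0,"dz":0,"rx":0,"ry":0,"rz":0,"hand":0.085},{"dx":-0.02,"dy":0,"dz":0,"rx":0,"ry":0,"rz":0,"hand":0.085},{"dx":0,"dy":0,"dz":0,"rx":0,"ry":0,"rz":0,"hand":0.085},{"dx":0,"dy":0,"dz":0,"rx":0,"ry":0,"rz":0,"hand":0.085}]'
python3 - <<'E'
from m import *
t2=manip.get_image("top")
h=cv2.cvtColor(t2["frame"],cv2.COLOR_RGB2HSV); k=((h[...,0]>8)&(h[...,0]<28)&(h[...,1]>70)&(h[...,2]>110)).astype(np.uint8)*255
print("pale",quad(t2,k,(90,215,210,310),.017))
m2=masks(t2); print("stained",quad(t2,m2["brown"],(425,230,500,285),.018))
# cup: light, low-saturation blob inside mat
c=((h[...,1]<60)&(h[...,2]>60)).astype(np.uint8)*255; R0=(120,240,185,285)
z=np.zeros_like(c); z[240:285,120:185]=c[240:285,120:185]
q=max(cv2.findContours(z,0,1)[0],key=cv2.contourArea); print("cup blob",cv2.boundingRect(q),cv2.contourArea(q)); (u,v),r=cv2.minEnclosingCircle(q); print(u,v,r,onz(t2,u,v,.072))
z=cv2.distanceTransform(z,2,5); i=np.unravel_index(z.argmax(),z.shape); print("max disc px",i[::-1],z.max(),onz(t2,i[1],i[0],.072))
E
```

```text
clock: 26.67
position: [0.4721, 0.3721, 0.1929]
ee_rot: [-0.0, 0.809, 0.588, -0.001]
contact_force: [0.9, -0.8, -0.5]
width: 0.0849
gripper_force: 0.0
clock: 27.58
position: [0.3842, 0.1007, 0.1921]
ee_rot: [-0.0, 0.81, 0.587, -0.001]
contact_force: [0.3, 0.4, 0.7]
width: 0.0849
gripper_force: 0.0
pale (((474.155029296875, 373.16314697265625), (120.84568786621094, 61.84620666503906), 83.49781799316406), [[436.6000061035156, 316.6000061035156], [498.0, 309.6000061035156], [511.70001220703125, 429.70001220703125], [450.29998779296875, 436.70001220703125]])
stained (((489.3573303222656, -305.0093688964844), (58.434730529785156, 117.0602035522461), 3.987272024154663), [[456.1000061035156, -248.6999969482422], [464.29998779296875, -365.3999938964844], [522.5999755859375, -361.3999938964844], [514.4000244140625, -244.60000610351562]])
cup blob (129, 247, 39, 30) 710.0
148.6868133544922 264.0934143066406 20.36428451538086 [0.46739026 0.36308148 0.072     ]
max disc px (np.int64(143), np.int64(261)) 13.784498 [0.47379063 0.37484766 0.072     ]
```

Run:
```python
from m import *
t2=manip.get_image("top")
h=cv2.cvtColor(t2["frame"],cv2.COLOR_RGB2HSV); k=((h[...,0]>8)&(h[...,0]<28)&(h[...,1]>70)&(h[...,2]>110)).astype(np.uint8)*255
print("stack",quad(t2,k,(260,240,325,292),.094))
d=cv2.absdiff(t2["frame"],t["frame"]).max(2)
for n,(a,b,c,e) in dict(flower=(345,265,390,302),salt=(392,228,417,252),jar=(196,226,222,254),shk=(198,270,222,297)).items(): print(n,(d[b:e,a:c]>40).mean().round(3))
```

```text
stack (((459.423095703125, 76.01609802246094), (79.01583099365234, 62.364925384521484), 86.26415252685547), [[425.70001220703125, 38.599998474121094], [488.0, 34.599998474121094], [493.1000061035156, 113.4000015258789], [430.8999938964844, 117.5]])
flower 0.0
salt 0.0
jar 0.0
shk 0.009
```

Everything is in place, so I'm handing in.

```bash
python3 -c "
from rig import manip
print(manip.sign_off())"
```

```text
the job is handed in; nothing more can be done
None
```

The job is handed in at about 28 s with no verdict shown: by camera the stained board is flat in the tray, the pale board is within about 3 mm and 2° of the mat's middle, the cream cup is upright within about 2 mm of its centre, and the caddy's top board and bystanders are unmoved, but I viewed 12 pictures against the limit of 10.

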